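Torque a cable-gland nut on a site power box with a click wrench

TASK

Tighten the big hexagonal gland nut on top of the site power box with the click torque wrench: set its ring fully down over the nut and pull the handle clockwise until its head breaks over (the click). Stop there, without forcing the handle on to its stop, then lift the wrench off and lay it flat on the bench beside the box, the right way up. Leave everything else on the bench where it is.

Things in the scene. Friction and masses are not known exactly. Their poses are not given: they have to be found in the camera images.
- nut (a point): Black hexagonal dome nut of a plugged cable gland, upright at the middle of the box's top, the tallest fitting there. 36 mm across flats, 41.6 across corners. The point is on its axis, 153 mm over the bench. Hexagon from 9 mm below to 12 mm above the point, then 3 mm of 36 mm round, then a dome (35 to 23 mm) up to 23 mm above it. z up; x is square to a flat, the other flats at every 60 degrees.
- gland_nut (a joint): Turn of the nut in rad, growing as it tightens (clockwise from above). Snugged by hand at the start; to the set torque it takes some 0.25 to 0.6 rad more, never the same. It turns ever more stiffly (1.2 to 2.5 N m), without spring-back, and stays where it is left. The ring has about 0.16 rad of play on it in all.
- wrench: Click torque wrench: round dark head with a hexagonal ring, steel bar, thick black rubber handle. 258 mm long, 0.44 kg, balancing 105 mm from the ring's centre; lies flat, used the same way up. The handle springs straight when eased. Origin at the underside of the ring's centre; x from there to the handle's end, z up. The plain flat spanner lying parallel to it is not it.
- wrench_ring (a point): Centre of the ring, 9 mm above its underside. Ring 18 mm thick, hexagonal through-hole 37.5 mm across flats, head about it 74 mm wide, 20 mm high. x towards the handle, square to a flat: it fits with its x at any multiple of 60 degrees from the nut's x, within 4 degrees. Fully down it rests on the collar, this point at the nut point. Pulled, it binds; eased back into its play it lifts off.
- wrench_grip (a point): Middle of the handle, where to hold and pull: 145 mm from the ring's centre, 12 mm above the underside (level with the ring's). Flat sides, 24 mm wide and high, from 50 mm nearer the ring to 70 mm beyond. x along it, outwards. At 2.5 N m clockwise (17 N here) the head gives: ring and nut stop, the handle swings on about the ring's axis, torque falling a third in 0.2 rad; stop at 0.28.
- box: Light grey power box, two round blue sockets in front, fixed to the bench on a wooden board (200 by 270 by 12 mm). 110 mm (x) by 190 mm (y), flat top 130 mm over the bench. Origin under the board's centre. On top, the big nut at the centre stands on a fixed hexagonal collar, 41 mm across flats, 14 mm high; three small flat plugs, 8 mm high, are beside it.
- spanner: Bystander: plain flat steel spanner, 245 mm long, 11 mm high, beside the wrench and parallel to it. Origin under the centre of its ring (38 mm wide), x along the shaft.
- mug: Bystander: white mug, 82 mm wide, 92 mm high. Origin under its centre.
- sauce_bottle: Bystander: orange sauce bottle, 60 mm wide, 170 mm high. Origin under its centre.
- tape_measure: Bystander: yellow tape measure, 72 by 36 by 66 mm. Origin under its centre.
- tape_roll: Bystander: roll of grey tape lying flat, 96 mm wide, 30 mm high. Origin under its centre.
- folding_rule: Bystander: folded wooden rule, 235 by 31 by 16 mm. Origin under its centre, x along it.
- spare_cap: Bystander: small loose black dome nut on the bench, 30 mm across flats, 22 mm high. Origin under its centre.
- screwdriver: Bystander: screwdriver, 200 mm long, 26 mm thick. Origin under its middle, x along it.

How it is judged (in metres and radians):
On the way, in this order (a step that is already met when the one before it is completed fails the run):
1. the ring is fully down over the nut (ring centre within 5 mm of the nut point) (distance between wrench_ring and nut below 0.005 m), for 0.2 s.
2. with the ring on the nut, the nut is turned up tight and the handle has broken over at its joint (folded more than 0.06 rad) (angle between the x axis of wrench_ring and the x axis of wrench_grip, either way round above 0.06 rad and distance between wrench_ring and nut below 0.008 m and value of joint gland_nut above 0.36 rad), for 0.05 s.
At the end, for the whole second after the job is handed in: The nut stays tight at the wrench's set torque (turn above 0.36); the wrench lies still and flat on the bench, right way up (ring underside within 5 mm of the bench, tilt under 0.08 rad), handle straight again (under 0.05 rad), ring more than 80 mm from the nut (height (world z) of wrench_ring below 0.014 m and angle between wrench_ring's own z axis and vertical below 0.08 rad and height (world z) of wrench_grip below 0.018 m and angle between the x axis of wrench_ring and the x axis of wrench_grip, either way round below 0.05 rad and horizontal distance between wrench_ring and nut above 0.08 m and linear speed of wrench below 0.02 m/s and value of joint gland_nut above 0.36 rad); the robot touches nothing.
It fails at once if the handle is forced on past the click to its stop (folded more than 0.24 rad) (angle between the x axis of wrench_ring and the x axis of wrench_grip, either way round above 0.24 rad).
It fails at once if the nut is overtightened (some 10 % over the set torque) (value of joint gland_nut above 0.56 rad).
It fails at once if the wrench is thrown or dropped (faster than 1.5 m/s) (linear speed of wrench above 1.5 m/s).
It fails at once if another thing on the bench is shifted by more than 25 mm (distance of any of spanner, mug, sauce_bottle, tape_measure, tape_roll, folding_rule, spare_cap, screwdriver from where it was at the start of the episode above 0.025 m).
It also fails if it takes over 70 s, if anything falls off the work surface, if the arm or the gripper's body presses on something with over 40 N, if the wrist force passes 120 N, or if a joint passes its speed limit or range.

ROBOT

A 6-joint arm with a two-finger parallel gripper is mounted at the origin on the work surface. World frame = base frame: x ahead of the robot, y to its left, z up, the work surface at z = 0. Lengths are in m, angles in degrees, forces in N, time in s.
With the tool pointing down it reaches from about 0.4 to 0.825 m from the base axis. Payload 7 kg.
Tool frame: the origin (TCP) lies at the centre of the arm's flange, where the gripper is bolted on; the fingertips stand 178 mm ahead of it and the grasp point (between the pads) lies 159 mm ahead of it; x points along the fingers, y is the direction in which the jaws open and shut, and the axes are right-handed (so a half turn about x gives the same grasp; the last joint's range is limited). The gripper opens to 88 mm and grips with 3 to 60 N. Pads are 19 mm wide; open, the fingers measure 130 mm over their backs; the gripper's body (78 mm by 193 mm) begins 47 mm behind the grasp point.
Start: joints at [-52.133, 20.546, 0.682, 0, -70.136, -16.507], TCP at [0.246, -0.629, 0.405] pointing down, gripper open.
Joint ranges: [-176.03, 176.03], [-82.01, 121.73], [-58.28, 71.71], [-173.87, 95.51], [-174.79, -0.11], [-173.66, 173.66]. Speed limits (degrees/s): [136.94, 136.94, 172.46, 180, 180, 180].

INTERFACE

Orientations are given as [roll, pitch, yaw] about the fixed x, y, z axes, in that order (R = Rz(yaw) Ry(pitch) Rx(roll)).
In Python, from plant import ctrl gives the robot as it stands. The module is installed in compiled form; this text tells all that it offers.
- The arm moves only by the shell command python3 -m inch 'ROWS'. ROWS is JSON, one flat list of numbers, 7 for each row, row after row: the shift along the tool's x, y, z in m, then the turn, a rotation vector about the tool's x, y, z in degrees, then the finger opening in m, from 0 to 0.0876. In form: [dx, dy, dz, rx, ry, rz, hand, dx, dy, dz, rx, ry, rz, hand, ...]. A call has 1 to 20 rows; each row shifts and turns the pose as measured when the row begins, along the tool's axes as they then stand; what a row does not reach is not made up. A row lasts 1/8 s, in which the tool goes at most 62.5 mm and 10.7 degrees, less where a joint would pass 70% of its speed; a pose out of reach is approached as far as the arm can. A call with a gripper value outside its range is refused whole. The fingers move at their own pace and stop on an object; the grip force is fixed at half the most. Time passes only in rows, so rows that do not move let the fingers close. It gives the time, the measured TCP pose, the force and the opening at its end, in the units of the state.
- ctrl.get_obs(): the state, without advancing time (a new reading comes with each control period).
- ctrl.snapshot(name): name is "side" or "top" or "wrist"; returns a dict with "color" (384x512x3 uint8, red, green, blue), "depth" (384x512 float32, m along the optical axis (not along the pixel's ray), 0 where there is no reading), "K" (3x3 intrinsics, pixels), "position" and "attitude" of the camera in the world; the wrist camera has in their place "hand_eye" (4x4, takes a point from camera to tool coordinates, whose origin is the TCP and whose axes are the tool frame's). Camera axes: x right, y up, looking along -z (the intrinsics and any distortion apply to the point x, -y, -z); pixel columns grow to the right and rows downward; lengths in m; the calibration is good to about 2 mm. The wrist camera is an equidistant fisheye: a pixel r from the principal point sees the ray r / f radians off the axis. A picture is of the moment at which its call begins: read the wrist's pose just before it.
- ctrl.close_job(): hands the job in, once; it reports no verdict.
The state is a dict: "clock": time; "joint_pos": joint angles; "qvel": joint speeds; "tau": joint torques, N m; "tool_pos": TCP position; "orientation": TCP orientation; "force": force on the tool from outside, world axes, zero at the start; "moment": the same for the moment, N m; "opening": finger opening in m.
Only numpy, scipy, OpenCV 4.12 (cv2) and the standard library are available. Lean on these libraries where they do the work, as an engineer would, in place of code of your own. Each camera call takes 0.05 s, during which the arm holds its last target.

## Working session

There is one attempt and no reset: what is moved stays moved. The work goes in short steps, Python scripts to look and compute and a shell command to move; the robot and the scene stay as the last step left them, time stands still between calls to the robot, and variables do not carry over. Pictures are saved under pics/ and viewed, and the job is handed in when it is done.

```bash
mkdir -p pics; ls; python3 - <<'E'
from plant import ctrl
import cv2,numpy as np
o=ctrl.get_obs(); print({k:np.round(v,3).tolist() for k,v in o.items()})
for n in ("side","top","wrist"):
    s=ctrl.snapshot(n); cv2.imwrite(f"pics/{n}0.png",s["color"][:,:,::-1])
    np.savez(f"{n}0.npz",**s)
    print(n,{k:np.round(v,4).tolist() for k,v in s.items() if k not in("color","depth")})
E
```

```text
pics
{'clock': 0.0, 'joint_pos': [-52.134, 20.591, 0.634, -0.019, -70.135, -16.506], 'qvel': [0.03, -0.072, 0.047, -0.097, -0.041, 0.033], 'tau': [-0.001, -58.272, 29.305, 6.997, 0.007, -0.0], 'tool_pos': [0.246, -0.628, 0.404], 'orientation': [95.362, 89.906, 116.715], 'force': [0.25, -0.263, 0.465], 'moment': [0.011, 0.006, -0.01], 'opening': 0.088}
side {'K': [[390.0939, 0.0, 256.2904], [0.0, 390.0939, 190.8967], [0.0, 0.0, 1.0]], 'position': [0.3404, 0.8351, 0.7551], 'attitude': [54.4441, 0.3759, -165.314]}
top {'K': [[423.0238, 0.0, 254.3916], [0.0, 423.0238, 188.9004], [0.0, 0.0, 1.0]], 'position': [0.3654, -0.0132, 1.2714], 'attitude': [8.6967, 0.2941, -89.0847]}
wrist {'K': [[297.3186, 0.0, 257.601], [0.0, 297.3186, 196.6911], [0.0, 0.0, 1.0]], 'hand_eye': [[-0.0001, 0.2586, -0.966, 0.0203], [1.0, 0.0006, 0.0001, -0.0], [0.0006, -0.966, -0.2586, -0.0702], [0.0, 0.0, 0.0, 1.0]]}
```

View pics/side0.png

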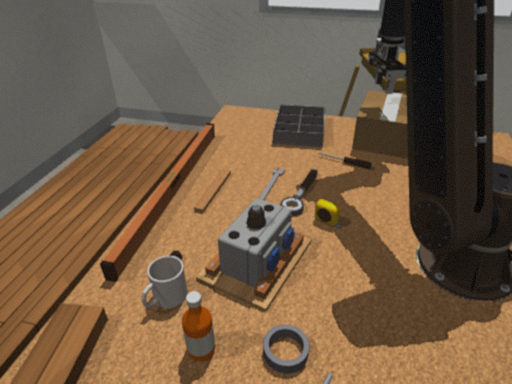

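View pics/top0.png

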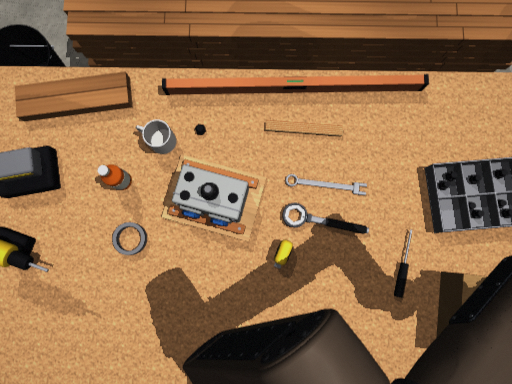

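View pics/wrist0.png

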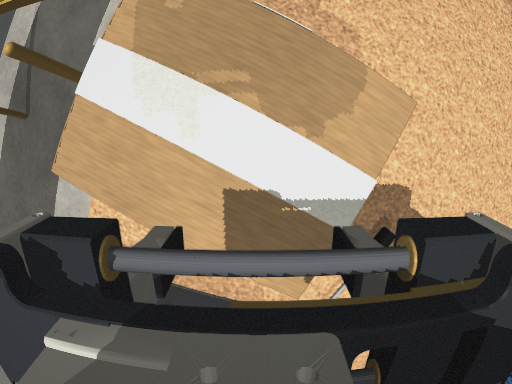

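The side view shows the box with the dome nut at about (257,212) and the wrench ring at (292,205). In the top view the nut is at (208,190), the wrench ring at (294,215) and the handle end at (366,230). The spanner lies parallel, further out at row 180–188.

```bash
cat > h.py <<'E'
import numpy as np, cv2
from scipy.spatial.transform import Rotation as R
def rot(rpy): return R.from_euler('xyz',rpy,degrees=True).as_matrix()
def load(n): return dict(np.load(n))
def campose(s,obs=None):
    if 'position' in s: return rot(s['attitude']),np.array(s['position'])
    T=np.eye(4);T[:3,:3]=rot(obs['orientation']);T[:3,3]=obs['tool_pos'];T=T@s['hand_eye'];return T[:3,:3],T[:3,3]
def ray(s,uv,obs=None):
    Rm,p=campose(s,obs);K=s['K'];uv=np.atleast_2d(np.asarray(uv,float))
    x=(uv[:,0]-K[0,2])/K[0,0];y=(uv[:,1]-K[1,2])/K[1,1]
    if 'hand_eye' in s:
        r=np.hypot(x,y);k=np.where(r>1e-9,np.sin(r)/np.maximum(r,1e-9),1)
        d=np.c_[x*k,-y*k,-np.cos(r)]
    else: d=np.c_[x,-y,-np.ones(len(x))]
    return p,d@Rm.T
def onplane(s,uv,z,obs=None):
    p,d=ray(s,uv,obs);return p+d*((z-p[2])/d[:,2])[:,None]
def pts(s,uv,obs=None):
    "depth points"
    uv=np.atleast_2d(uv).astype(int);p,d=ray(s,uv,obs);Rm,_=campose(s,obs)
    dep=s['depth'][uv[:,1],uv[:,0]];ax=-(d@Rm)[:,2]
    return p+d*(dep/ax)[:,None]
def tri(p1,d1,p2,d2):
    d1=d1/np.linalg.norm(d1);d2=d2/np.linalg.norm(d2)
    A=np.c_[d1,-d2];t=np.linalg.lstsq(A,p2-p1,rcond=None)[0]
    a=p1+t[0]*d1;b=p2+t[1]*d2;return (a+b)/2,np.linalg.norm(a-b)
E
python3 - <<'E'
from h import *
t=load('top0.npz');s=load('side0.npz')
for n,uv in dict(nut=(208,190),ring=(294,215),handle=(345,225),bench=(330,260),end=(366,230),spanner=(320,184),boxtop=(240,196),tapem=(286,252),rule=(300,128),shaft=(316,219)).items(): print(n,pts(t,[uv])[0].round(3))
a=ray(t,(208,190));b=ray(s,(257,212));print(tri(a[0],a[1][0],b[0],b[1][0]))
for n,sc,(x0,y0,x1,y1) in (('top0',t,(150,150,390,270)),('side0',s,(190,150,350,290))):
    c=sc['color'][y0:y1,x0:x1,::-1];k=800/(x1-x0) if n=='top0' else 4
    cv2.imwrite(f'pics/{n}c.png',cv2.resize(c,None,fx=k if k<4 else 4,fy=k if k<4 else 4,interpolation=cv2.INTER_CUBIC))
E
```

```text
nut [0.528 0.117 0.175]
ring [ 0.482 -0.124  0.   ]
handle [ 0.453 -0.271  0.027]
bench [ 0.35  -0.231  0.001]
end [ 0.439 -0.333  0.025]
spanner [ 0.577 -0.202  0.004]
boxtop [0.519 0.034 0.132]
tapem [ 0.371 -0.096  0.07 ]
rule [ 0.749 -0.141  0.013]
shaft [ 0.469 -0.187  0.02 ]
(array([0.53034343, 0.11827154, 0.16191875]), np.float64(0.00032413269101934356))
```

View pics/top0c.png

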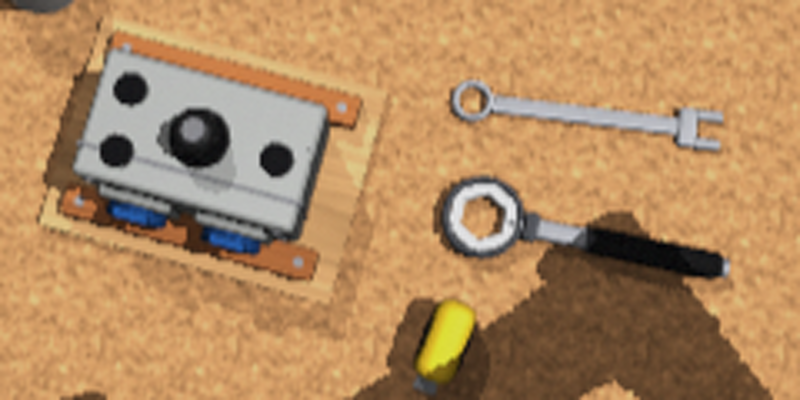

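View pics/side0c.png

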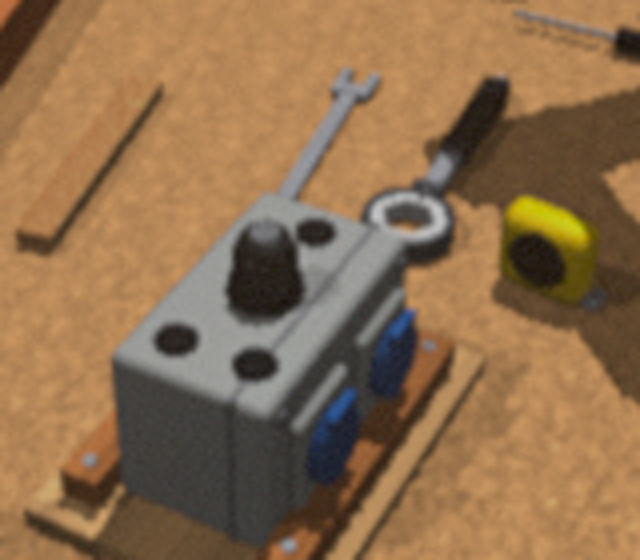

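```bash
python3 - <<'E'
from h import *
from plant import ctrl
o=ctrl.get_obs();M=rot(o['orientation']);print(M.round(3))
t=load('top0.npz');s=load('side0.npz')
for n,uv in dict(mug=(158,134),bottle=(110,175),cap=(200,130),roll=(129,226),tapem=(286,244)).items(): print(n,pts(t,[uv])[0].round(3))
# wrench: axis from handle px
hsv=cv2.cvtColor(t['color'],cv2.COLOR_RGB2HSV);m=((hsv[...,2]<55)).astype(np.uint8);m[:, :320]=0;m[:,372:]=0;m[:210]=0;m[240:]=0
c=np.argwhere(m)[:,::-1];print(len(c),c.min(0),c.max(0))
p=onplane(t,c,.02);mu=p[:,:2].mean(0);w,v=np.linalg.eigh(np.cov((p[:,:2]-mu).T));print(mu,np.degrees(np.arctan2(*v[::-1,1])),np.sqrt(w))
E
```

```text
[[-0.001 -0.364  0.931]
 [ 0.001  0.931  0.364]
 [-1.     0.001 -0.   ]]
mug [0.727 0.298 0.002]
bottle [0.572 0.393 0.13 ]
cap [0.736 0.165 0.022]
roll [0.441 0.369 0.009]
tapem [ 0.394 -0.096  0.067]
344 [324 218] [366 232]
[ 0.45107785 -0.2723181 ] 79.09223072736056 [0.00718581 0.03466806]
```

```bash
python3 -m inch '[0,0.038,0.040,0,0,0,0.0876,0,0.038,0.040,0,0,0,0.0876,0,0.038,0.040,0,0,0,0.0876,0,0.038,0.040,0,0,0,0.0876,0,0.038,0.040,0,0,0,0.0876,0,0.038,0.040,0,0,0,0.0876,0,0.038,0.040,0,0,0,0.0876,0,0.038,0.040,0,0,0,0.0876,0,0.038,0.040,0,0,0,0.0876,0,0.038,0.040,0,0,0,0.0876,0,0,0,-9.6,0,0,0.0876,0,0,0,-9.6,0,0,0.0876,0,0,0,-9.6,0,0,0.0876,0,0,0,-9.6,0,0,0.0876,0,0,0,-9.6,0,0,0.0876,0,0,0,-9.6,0,0,0.0876,0,0,0,0,0,0,0.0876]'
cat > look.py <<'E'
import sys
from h import *
from plant import ctrl
def look(tag,cam='wrist'):
    o=ctrl.get_obs();s=ctrl.snapshot(cam)
    np.savez(f'{tag}.npz',**s);np.savez(f'{tag}_o.npz',**o)
    cv2.imwrite(f'pics/{tag}.png',s['color'][:,:,::-1]);return o,s
if __name__=='__main__':
    for c in sys.argv[2:] or ['wrist']:
        o,s=look(sys.argv[1]+c[0],c)
    M=rot(o['orientation']);print('clock',o['clock'],'pos',np.round(o['tool_pos'],4),'zaz',np.degrees(np.arctan2(M[1,2],M[0,2])).round(2),'xdir',M[:,0].round(3),'F',np.round(o['force'],1),'M',np.round(o['moment'],2),'open',o['opening'],'q',np.round(o['joint_pos'],1))
E
python3 look.py a wrist
```

```text
clock: 2.28
tool_pos: [0.4858, -0.1121, 0.4008]
orientation: [52.9, 89.6, 133.6]
force: [0.0, -0.2, 0.2]
opening: 0.0878
clock 2.275 pos [ 0.4858 -0.1121  0.4008] zaz 80.69 xdir [-0.004  0.005 -1.   ] F [ 0.  -0.2  0.2] M [0.02 0.05 0.  ] open 0.08782478461177148 q [  9.5   4.  -21.1  -0.3 -65.  -18.7]
```

View pics/aw.png

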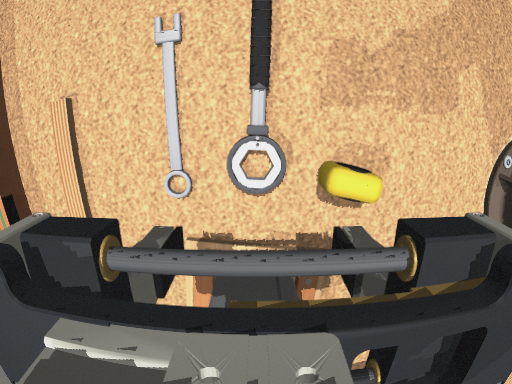

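The wrist picture shows the wrench along column ~258: ring centre near (257,164), handle at rows 0–88. The spanner is to its left and the tape measure to its right.

```bash
cat > wr.py <<'E'
from h import *
def hexhole(s,o,c,rad=40,z=.018):
    pass
E
python3 - <<'E'
from h import *
s=load('aw.npz');o=load('aw_o.npz');g=s['color']
hsv=cv2.cvtColor(g,cv2.COLOR_RGB2HSV)
# white ring face
m=((hsv[...,2]>170)&(hsv[...,1]<40)).astype(np.uint8);m[:125]=0;m[205:]=0;m[:,:220]=0;m[:,295:]=0
cn,h=cv2.findContours(m,cv2.RETR_CCOMP,cv2.CHAIN_APPROX_NONE)
for c,hh in zip(cn,h[0]):
    a=cv2.contourArea(c)
    if a>200:
        p=onplane(s,c[:,0]+0.,.02,o)[:,:2];(ce,r)=cv2.minEnclosingCircle(p.astype(np.float32));hu=cv2.convexHull(p.astype(np.float32));mm=cv2.moments((p*1000).astype(np.float32))
        print(a,hh,'centroid',mm['m10']/mm['m00']/1e3,mm['m01']/mm['m00']/1e3,'encl',ce,r)
        ap=cv2.approxPolyDP(c,3,True)[:,0];q=onplane(s,ap,.02,o)[:,:2];
        if 5<=len(q)<=8:
            e=np.roll(q,-1,0)-q;print('edges',np.hypot(*e.T).round(4),(np.degrees(np.arctan2(e[:,1],e[:,0]))%60).round(1))
# head dark
m=((hsv[...,2]<75)).astype(np.uint8);m[125:205,220:295]
# handle
mh=((hsv[...,2]<60)).astype(np.uint8);mh[90:]=0;mh[:,:240]=0;mh[:,280:]=0
cc=np.argwhere(mh)[:,::-1]+0.
rows=[];
for v in range(3,85,3):
    u=cc[cc[:,1]==v,0]
    if len(u)>5: rows.append(((u.min()+u.max())/2,v,u.max()-u.min()+1))
rows=np.array(rows);p=onplane(s,rows[:,:2],.018,o)
f=np.polyfit(p[:,1],p[:,0],1);print('handle slope az',np.degrees(np.arctan2(-1,-f[0])),'x at',[(y,np.polyval(f,y).round(4)) for y in(-.124,-.27)],'y',p[[0,-1]],rows[::6,2])
t=load('top0.npz')
# heights from two views: ring centre
for a,b in (((294,215),(257,164)),((366,230),None)):
    if b: x=ray(t,a);y=ray(s,b,o);print(tri(x[0],x[1][0],y[0],y[1][0]))
print(pts(s,[(258,45),(258,20),(258,105),(240,180),(235,163)],o).round(4))
E
```

```text
1753.0 [ 3 -1  1 -1] centroid 0.48329170910757885 -0.12443400978062488 encl (0.48334282636642456, -0.12446273118257523) 0.030199265107512474
edges [0.0183 0.0231 0.0236 0.0276 0.0221 0.0191 0.0239 0.0245] [27.4  4.5 51.5 42.6 34.3 10.3 55.4 42.1]
820.5 [ 2 -1 -1  0] centroid 0.4830791417013018 -0.12437768972588635 encl (0.48321032524108887, -0.12451106309890747) 0.022172527387738228
edges [0.0232 0.0205 0.0214 0.0211 0.019  0.0237] [44.6 45.8 45.9 47.1 51.4 52.6]
handle slope az -101.07956493326142 x at [(-0.124, np.float64(0.4826)), (-0.27, np.float64(0.454))] y [[ 0.44340834 -0.32498169  0.018     ]
 [ 0.46424685 -0.22107247  0.018     ]] [18. 19. 19. 19. 19.]
(array([ 0.48174252, -0.12321798,  0.0084835 ]), np.float64(0.0009017944384628794))
[[ 0.4571 -0.2682  0.024 ]
 [ 0.4519 -0.3     0.025 ]
 [ 0.469  -0.1957  0.0193]
 [ 0.5063 -0.1079  0.0166]
 [ 0.5085 -0.1302  0.0176]]
```

```bash
python3 -m inch '[0,-0.001,0.060,0,0,0,0.0876,0,-0.001,0.060,0,0,0,0.0876,0,-0.001,0.060,0,0,0,0.0876,0,-0.001,0.060,0,0,0,0.0876,0,-0.001,0.055,0,0,0,0.0876,0,0,0,0,0,0,0.0876,0,0,0,0,0,0,0.0876]'
python3 look.py b wrist
```

```text
clock: 3.2
tool_pos: [0.5432, 0.1856, 0.4013]
orientation: [59.6, 89.7, 138.3]
force: [0.2, -1.0, -0.4]
opening: 0.0877
clock 3.2 pos [0.5432 0.1856 0.4013] zaz 78.75 xdir [-0.005  0.004 -1.   ] F [ 0.2 -1.  -0.4] M [-0.08  0.09 -0.  ] open 0.08765952506330804 q [ 38.3  11.3 -12.4  -0.4 -66.4 -49.4]
```

View pics/bw.png

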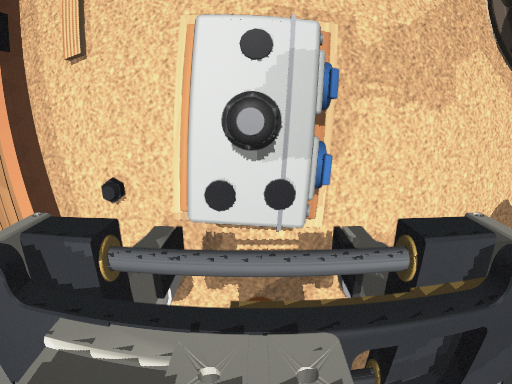

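The nut is at about (251,120), on the box top between three plugs. The hexagon is hard to see dark on dark, so I'm brightening it.

```bash
python3 - <<'E'
from h import *
s=load('bw.npz');o=load('bw_o.npz');g=s['color'][80:165,205:300,::-1].astype(float)
e=np.clip(255*(g/140)**0.6,0,255).astype(np.uint8)
cv2.imwrite('pics/bwc.png',cv2.resize(e,None,fx=7,fy=7,interpolation=cv2.INTER_CUBIC))
d=s['depth'][95:148:4,225:278:4]
P=pts(s,[(u,v) for v in range(95,148,4) for u in range(222,282,4)],o)[:,2].reshape(-1,15);print((P*1000).round())
E
```

```text
[[129. 130. 129. 130. 133. 132. 142. 164. 165. 142. 132. 133. 129. 129.
  130.]
 [130. 129. 132. 135. 168. 169. 173. 173. 174. 169. 169. 133. 131. 131.
  131.]
 [129. 129. 144. 167. 173. 174. 174. 175. 175. 175. 174. 169. 144. 132.
  131.]
 [129. 164. 168. 173. 175. 175. 175. 177. 177. 176. 176. 174. 169. 165.
  129.]
 [130. 164. 173. 175. 177. 177. 177. 177. 176. 176. 175. 174. 172. 164.
  134.]
 [134. 168. 174. 176. 178. 177. 178. 177. 177. 177. 177. 175. 174. 169.
  132.]
 [132. 168. 176. 176. 177. 177. 176. 178. 177. 175. 177. 176. 174. 171.
  134.]
 [133. 168. 174. 177. 176. 176. 177. 177. 177. 176. 177. 176. 175. 169.
  132.]
 [133. 165. 174. 175. 176. 176. 177. 177. 176. 177. 176. 176. 174. 169.
  132.]
 [131. 165. 171. 174. 176. 177. 177. 177. 177. 178. 176. 175. 172. 165.
  131.]
 [131. 133. 165. 173. 175. 176. 176. 174. 175. 175. 174. 173. 167. 381.
  129.]
 [130. 130. 131. 168. 172. 174. 174. 175. 175. 174. 173. 167. 144. 132.
  131.]
 [129. 130. 130. 133. 144. 170. 173. 173. 172. 170. 145. 132. 133. 129.
  129.]
 [129. 129. 131. 130. 132. 133. 165. 165. 144. 132. 133. 130. 130. 130.
  129.]]
```

View pics/bwc.png

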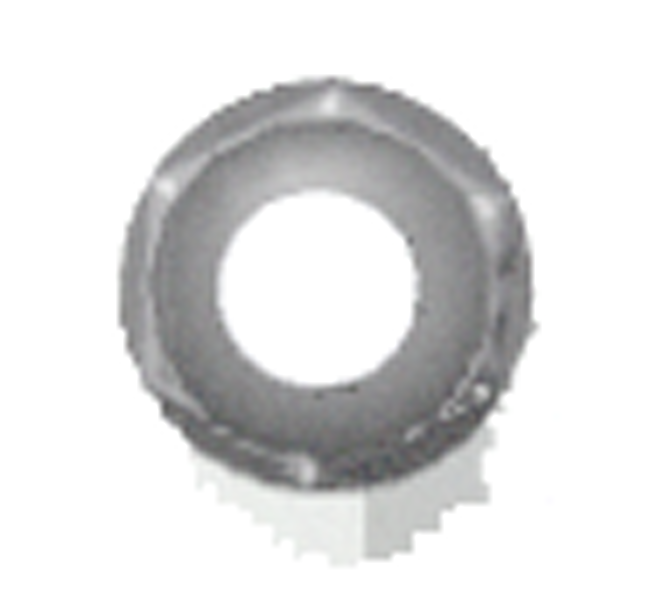

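The brightened crop shows the hexagon's upper corners as bright points: (333,100), (165,183), (487,203), (480,392), (308,467), (165,385) in the crop.

```bash
python3 - <<'E'
from h import *
s=load('bw.npz');o=load('bw_o.npz');t=load('top0.npz')
c=np.array([(333,100),(165,183),(487,203),(480,392),(308,467),(168,388)])/7+[205-.43,80-.43]
p=onplane(s,c,.165,o)[:,:2];print(p)
# circle fit
A=np.c_[2*p,np.ones(6)];x=np.linalg.lstsq(A,(p**2).sum(1),rcond=None)[0];print('c',x[:2],'r',np.sqrt(x[2]+x[:2]@x[:2]))
for q in p: d=q-x[:2];print(np.degrees(np.arctan2(d[1],d[0])).round(1),(np.degrees(np.arctan2(d[1],d[0]))%60).round(1),np.hypot(*d).round(4))
# dome highlight flat centre: top disk z=.176
g=s['color'].astype(int);gr=g.sum(2)/3
m=np.zeros(gr.shape,np.uint8);m[100:142,230:272]=(gr[100:142,230:272]>70)
cn,_=cv2.findContours(m,cv2.RETR_EXTERNAL,cv2.CHAIN_APPROX_NONE)
k=max(cn,key=cv2.contourArea);(u,v),r=cv2.minEnclosingCircle(k);print('disk',u,v,r,onplane(s,[(u,v)],.176,o))
# box orientation: light top
m=((gr>150)&(np.ptp(g,axis=2)<30)).astype(np.uint8);m[230:]=0;m[:,:180]=0;m[:,330:]=0
k=max(cv2.findContours(m,cv2.RETR_EXTERNAL,cv2.CHAIN_APPROX_NONE)[0],key=cv2.contourArea)
q=onplane(s,k[:,0]+0.,.13,o)[:,:2];print(cv2.minAreaRect(q.astype(np.float32)))
# two-view height of dome top
a=ray(t,(208.5,189.5));b=ray(s,(u,v),o)
print(tri(a[0],a[1][0],b[0],b[1][0]))
E
```

```text
[[0.52820452 0.0995162 ]
 [0.54675499 0.10442108]
 [0.51484186 0.11305136]
 [0.51929363 0.13219988]
 [0.53827707 0.13641525]
 [0.55081734 0.12537214]]
c [0.53304772 0.11815732] r 0.019235059563733278
-104.6 15.4 0.0193
-45.1 14.9 0.0194
-164.3 15.7 0.0189
134.4 14.4 0.0197
74.0 14.0 0.019
22.1 22.1 0.0192
disk 250.5 118.28787994384766 16.898178100585938 [[0.53265507 0.11674128 0.176     ]]
((0.5310353636741638, 0.11890530586242676), (0.1902867555618286, 0.11123797297477722), 75.7385025024414)
(array([0.53262245, 0.11710195, 0.15723388]), np.float64(0.0011179877587800308))
```

```bash
python3 -m inch '[0,0,-0.0565,0,0,0,0.0876,0,0,-0.0565,0,0,0,0.0876,0,0,-0.0565,0,0,0,0.0876,0,0,-0.0565,0,0,0,0.0876,0,0,-0.0565,0,0,0,0.0876,0,0,-0.0565,0,0,0,0.0876,0,0,-0.0565,0,0,0,0.0876,0,-0.002,-0.0565,0,0,0,0.0876,0.04,0,0,0,0,0,0.0876,0.04,0,0,0,0,0,0.0876,0.04,0,0,0,0,0,0.0876,0,0,0,0,0,0,0.0876,0,0,0,0,0,0,0.0876]'
python3 look.py c wrist
```

```text
clock: 4.88
tool_pos: [0.4394, -0.2842, 0.2833]
orientation: [-67.4, 89.6, 9.2]
force: [1.0, 0.4, 1.4]
opening: 0.0876
clock 4.875 pos [ 0.4394 -0.2842  0.2833] zaz 76.63 xdir [ 0.007  0.001 -1.   ] F [1.  0.4 1.4] M [-0.03  0.09  0.07] open 0.08762608622233589 q [-11.5  12.9 -27.7  -0.2 -49.   -1.8]
```

View pics/cw.png

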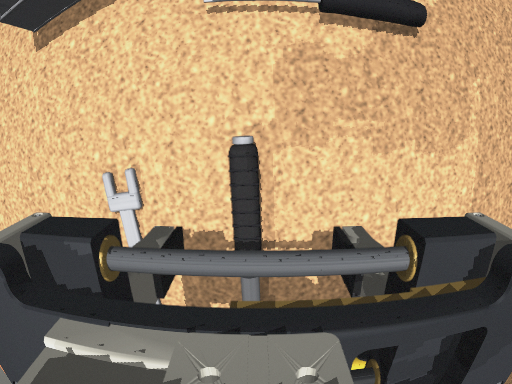

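```bash
python3 -m inch '[0,-0.0054,0.0153,-1.15,0.07,0.19,0.0876,0,-0.0054,0.0153,-1.15,0.07,0.19,0.0876,0,0,0,0,0,0,0.0876,0.03,0,0,0,0,0,0.0876,0.03,0,0,0,0,0,0.0876,0,0,0,0,0,0,0.0876,0,0,0,0,0,0,0.0876]'
python3 look.py d wrist
```

```text
clock: 5.8
tool_pos: [0.4616, -0.2532, 0.2287]
orientation: [-91.9, 89.4, -12.5]
force: [0.9, 0.6, 0.4]
opening: 0.0876
clock 5.8 pos [ 0.4616 -0.2532  0.2287] zaz 79.37 xdir [ 0.01  -0.002 -1.   ] F [0.9 0.6 0.4] M [-0.    0.05 -0.03] open 0.08761920630249387 q [ -7.4  17.2 -30.9   0.1 -41.3  -3.3]
```

View pics/dw.png

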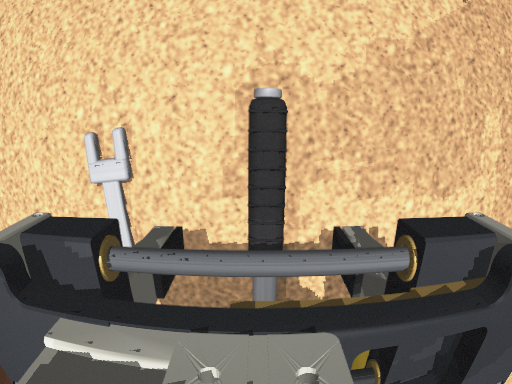

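The handle is at columns 248–287, centred about 267, and its end cap is at row 93, so it's still a few mm off to the side.

```bash
cat > delta.py <<'E'
import sys
from h import *
from plant import ctrl
# target: TCP x y z, az of tool z ; tool x straight down
def delta(p,az):
    o=ctrl.get_obs();M=rot(o['orientation']);a=np.radians(az)
    z=np.array([np.cos(a),np.sin(a),0]);x=np.array([0,0,-1.]);y=np.cross(z,x);T=np.c_[x,y,z]
    print('from',np.round(o['tool_pos'],4),'F',np.round(o['force'],1),'tool shift mm',(M.T@(np.array(p)-o['tool_pos'])*1e3).round(1),'rotvec deg',np.degrees(R.from_matrix(M.T@T).as_rotvec()).round(2))
if __name__=='__main__': v=[float(a) for a in sys.argv[1:]];delta(v[:3],v[3])
E
python3 - <<'E'
from h import *
s=load('dw.npz');o=load('dw_o.npz');hsv=cv2.cvtColor(s['color'],cv2.COLOR_RGB2HSV)
m=hsv[...,2]<60;rows=[]
for v in range(112,225,4):
    u=np.where(m[v,235:300])[0]+235
    if len(u)>10: rows.append(((u.min()+u.max())/2,v,u.max()-u.min()+1))
r=np.array(rows);p=onplane(s,r[:,:2],.02,o)
f=np.polyfit(p[:,1],p[:,0],1);print('az',np.degrees(np.arctan2(-1,-f[0])),np.polyval(f,-.257),r[:3],r[-3:],onplane(s,[(267,93)],.018,o))
print(pts(s,[(267,150)],o))
E
python3 delta.py 0.457 -0.257 0.1805 78.9
```

```text
az -101.19988709559195 0.4568544997040733 [[268.  112.   37. ]
 [267.5 116.   36. ]
 [267.5 120.   36. ]] [[266. 216.  35.]
 [266. 220.  35.]
 [266. 224.  35.]] [[ 0.44134191 -0.33748968  0.018     ]]
[[ 0.44802278 -0.30226606  0.02543873]]
from [ 0.4614 -0.2532  0.2287] F [-0.3 -0.3  0.6] tool shift mm [48.2  4.2 -4.5] rotvec deg [ 0.46 -0.01  0.61]
```

```bash
python3 -m inch '[0,0.004,-0.004,0.4,0,0.6,0.0876,0,0,0,0,0,0,0.0876,0.012,0,0,0,0,0,0.0876,0.012,0,0,0,0,0,0.0876,0,0,0,0,0,0,0.0876,0,0,0,0,0,0,0.0876]';python3 delta.py 0.457 -0.257 0.1805 78.9
```

```text
clock: 6.6
tool_pos: [0.4568, -0.2569, 0.2047]
orientation: [-94.8, 89.9, -15.9]
force: [-0.3, 0.6, -0.4]
opening: 0.0872
from [ 0.4568 -0.2569  0.2047] F [-0.3  0.6 -0.4] tool shift mm [24.2 -0.2 -0.1] rotvec deg [ 0.02 -0.01  0.12]
```

```bash
python3 -m inch '[0.012,0,0,0,0,0,0.0876,0.010,0,0,0,0,0,0.0876,0,0,0,0,0,0,0.0876,0,0,0,0,0,0,0.0876]';python3 delta.py 0.457 -0.257 0.1805 78.9
```

```text
clock: 7.1
tool_pos: [0.4569, -0.2569, 0.1809]
orientation: [-97.8, 89.9, -18.9]
force: [0.4, 0.8, 0.5]
opening: 0.0874
from [ 0.4569 -0.2569  0.1809] F [0.4 0.8 0.5] tool shift mm [ 0.4 -0.1 -0.1] rotvec deg [ 0.03 -0.01  0.1 ]
```

Close, then lift a little.

```bash
python3 -m inch '[0,0,0,0,0,0,0.01,0,0,0,0,0,0,0.01,0,0,0,0,0,0,0.01,0,0,0,0,0,0,0.01,0,0,0,0,0,0,0.01,0,0,0,0,0,0,0.01]';python3 look.py e0; python3 -m inch '[-0.02,0,0,0,0,0,0.01,-0.02,0,0,0,0,0,0.01,-0.02,0,0,0,0,0,0.01,-0.02,0,0,0,0,0,0.01,0,0,0,0,0,0,0.01,0,0,0,0,0,0,0.01]';python3 look.py e wrist side top
```

```text
clock: 7.85
tool_pos: [0.4572, -0.2569, 0.1818]
orientation: [-93.8, 89.8, -14.8]
force: [1.1, -0.8, -1.2]
opening: 0.0332
clock 7.85 pos [ 0.4572 -0.2569  0.1818] zaz 78.94 xdir [ 0.003 -0.001 -1.   ] F [ 1.1 -0.8 -1.2] M [0.07 0.04 0.02] open 0.0332498616503996 q [ -7.9  21.3 -33.3   0.  -35.3  -3.2]
clock: 8.65
tool_pos: [0.4542, -0.2561, 0.2595]
orientation: [78.9, 89.6, 157.7]
force: [-0.3, -0.5, -4.2]
opening: 0.0236
clock 8.75 pos [ 0.4544 -0.2561  0.2595] zaz 78.84 xdir [-0.006  0.002 -1.   ] F [ 0.1 -0.4 -5.1] M [-0.16  0.06  0.07] open 0.02346314105521297 q [ -7.9  14.7 -29.2  -0.1 -46.5  -3.2]
```

View pics/es.png

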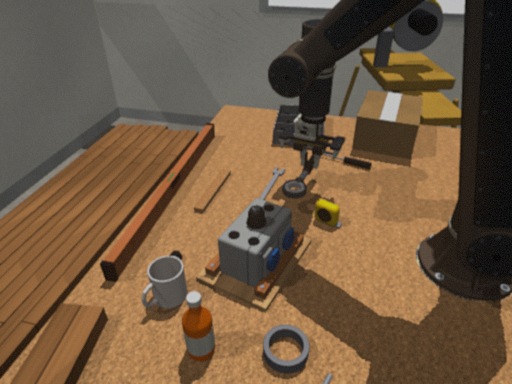

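View pics/et.png

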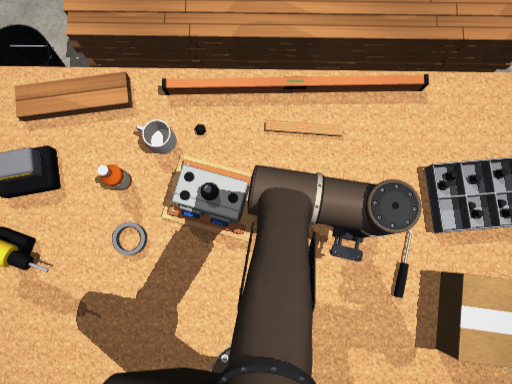

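View pics/ew.png

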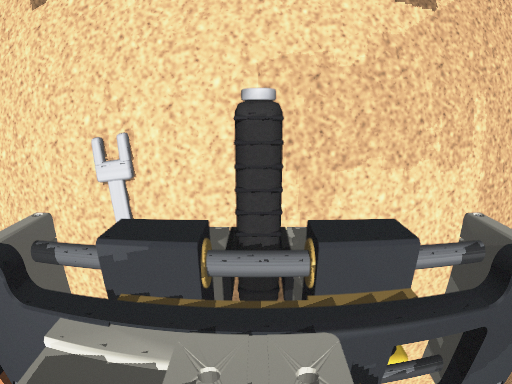

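The side view shows the wrench lifted, with the ring at about (294,188). The wrist view shows the handle central between the jaws. Next I check its height and tilt.

```bash
python3 - <<'E'
from h import *
s=load('ew.npz');o=load('ew_o.npz');S=load('es.npz')
M=rot(o['orientation']);
P=pts(s,[(259,v) for v in range(112,215,12)],o);print(((P-o['tool_pos'])@M*1e3).round(1))
k=cv2.resize(S['color'][120:240,240:350,::-1],None,fx=5,fy=5,interpolation=cv2.INTER_CUBIC);cv2.imwrite('pics/esc.png',k)
uv=[(u,v) for v in range(178,200,2) for u in range(280,310,2)]
Q=pts(S,uv);z=Q[:,2].reshape(11,15);print((z*1000).round())
E
```

```text
[[164.    1.3 -73.2]
 [164.    1.3 -67.4]
 [164.3   1.3 -61.5]
 [163.8   1.3 -55.7]
 [163.9   1.3 -49.9]
 [165.    1.3 -43.7]
 [164.8   1.3 -37.7]
 [164.5   1.3 -31.6]
 [165.3   1.3 -25. ]]
[[-1.  1. -3.  0.  1. -0. -0.  1. 90. 89. 91. 87. 81. -2. -1.]
 [-1.  1.  1.  1. 88. 89. 85. 90. 90. 87. 89. 86.  2.  1. -2.]
 [ 0. -4. 87. 87. 87. 85. 86. 84. 88. 86. 85. 87. 85. -1. -2.]
 [ 1. -0. 88. 83. 86. 82. 79. 77. 81. 81. 83. 86. 86. -1. -4.]
 [-2. 83. 88. 85. 85. 76. 69. 71. 74. 73. 76. 86. 86. 86. -2.]
 [ 3. 79. 84. 87. 88. -2.  1.  0. -2.  2. 71. 87. 86. 87.  2.]
 [ 2. 70. 82. 85. 86. 86. 84. 85. 85. 85. 84. 88. 85. 83. -1.]
 [-1.  1. 77. 80. 86. 84. 86. 87. 86. 87. 88. 87. 81. 71.  0.]
 [-0.  2. 69. 73. 76. 79. 82. 82. 82. 79. 80. 76. 72.  1.  1.]
 [-0.  1. -1.  1. 70. 73. 73. 74. 73. 74. 75. 69.  0. -1.  0.]
 [ 0. -2. -2. -0. -0.  0.  1. -1. -3. -1.  2. -1. -0.  0.  0.]]
```

View pics/esc.png

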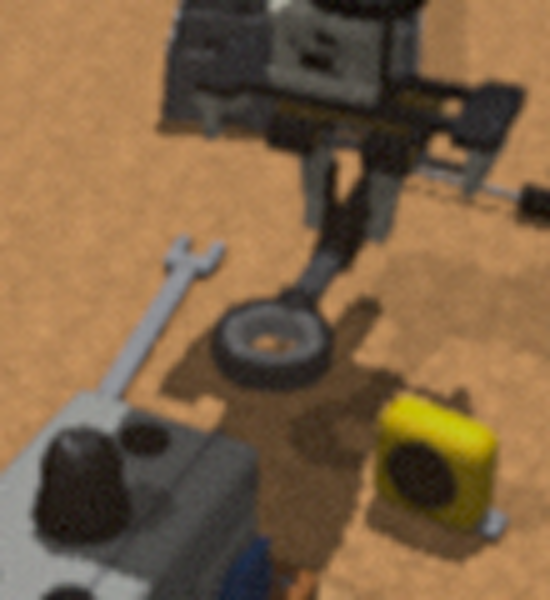

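The grip closed late: the pads hold only the top 13 mm of the handle (top 164.5 mm ahead of TCP). I'll set it back down and regrip deeper.

```bash
python3 -m inch '[0.023,0,0,0,0,-0.3,0.01,0.022,0,0,0,0,0,0.01,0.018,0,0,0,0,0,0.01,0,0,0,0,0,0,0.01,0,0,0,0,0,0,0.01]';python3 delta.py 0.457 -0.257 0.1885 78.9
```

```text
clock: 9.43
tool_pos: [0.4543, -0.2561, 0.1931]
orientation: [83.1, 89.8, 162.0]
force: [0.2, 0.6, -4.9]
opening: 0.0233
from [ 0.4543 -0.2561  0.1931] F [ 0.2  0.6 -4.9] tool shift mm [ 4.6 -2.9 -0.3] rotvec deg [-0.04  0.03 -0.23]
```

```bash
python3 -m inch '[0.004,0,0,0,0,0,0.01,0,0,0,0,0,0,0.01,0.001,0,0,0,0,0,0.01,0,0,0,0,0,0,0.05,0,0,0,0,0,0,0.05,0,0,0,0,0,0,0.05,0,0,0,0,0,0,0.05]';python3 look.py f
```

```text
clock: 10.3
tool_pos: [0.4561, -0.2566, 0.1912]
orientation: [-87.8, 89.8, -8.9]
force: [-0.4, -0.6, 0.2]
opening: 0.0493
clock 10.3 pos [ 0.4561 -0.2566  0.1912] zaz 78.91 xdir [ 0.003 -0.    -1.   ] F [-0.4 -0.6  0.2] M [ 0.06  0.05 -0.02] open 0.0492861664202183 q [ -7.9  20.4 -32.9   0.  -36.5  -3.2]
```

```bash
python3 delta.py 0.4543 -0.2561 0.1805 78.9
```

```text
from [ 0.4562 -0.2565  0.1912] F [ 0.3 -0.3  0.6] tool shift mm [10.7  2.   0.1] rotvec deg [0.02 0.01 0.19]
```

```bash
python3 -m inch '[0.005,0,0,0,0,0,0.05,0.005,0,0,0,0,0.2,0.05,0,0,0,0,0,0,0.05,0,0,0,0,0,0,0.0,0,0,0,0,0,0,0.0,0,0,0,0,0,0,0.0,0,0,0,0,0,0,0.0,0,0,0,0,0,0,0.0,0,0,0,0,0,0,0.0,0,0,0,0,0,0,0.0]';python3 look.py g
```

```text
clock: 11.6
tool_pos: [0.456, -0.2566, 0.1802]
orientation: [87.7, 89.9, 166.7]
force: [0.4, -0.7, -0.5]
opening: 0.0239
clock 11.6 pos [ 0.456  -0.2566  0.1802] zaz 78.93 xdir [-0.001  0.    -1.   ] F [ 0.4 -0.7 -0.5] M [0.03 0.15 0.09] open 0.023859780074273883 q [ -7.9  21.4 -33.4  -0.  -35.3  -3.2]
```

```bash
python3 -m inch '[-0.02,0,0,0,0,0,0.0,-0.04,0,0,0,0,0,0.0,-0.04,0,0,0,0,0,0.0,-0.04,0,0,-6.5,0,0,0.0,-0.04,0,0,-6.5,0,0,0.0,-0.03,0,0,-6.5,0,0,0.0,0,0,0,-6.5,0,0,0.0,0,0,0,0,0,0,0.0]';python3 look.py h wrist side;python3 - <<'E'
from h import *
for n in ('ew','gw','hw'):
    try: s=load(n+'.npz');o=load(n+'_o.npz')
    except Exception as e: print(e);continue
    M=rot(o['orientation']);P=pts(s,[(259,v) for v in range(115,215,20)],o);print(n,((P-o['tool_pos'])@M*1e3).round(1).tolist())
    hsv=cv2.cvtColor(s['color'],cv2.COLOR_RGB2HSV);u=hsv[60:140,259];print(u[:,2].tolist())
E
```

```text
clock: 12.65
tool_pos: [0.4536, -0.2557, 0.3921]
orientation: [49.0, 89.3, 154.5]
force: [0.2, -0.1, -5.0]
opening: 0.0236
clock 12.7 pos [ 0.4538 -0.2558  0.3922] zaz 105.4 xdir [-0.011  0.005 -1.   ] F [ 0.   0.3 -4.3] M [-0.23 -0.08  0.  ] open 0.023576609296178188 q [ -7.9   6.8 -19.3  -0.2 -64.6  23.4]
ew [[163.8, 1.3, -71.7], [164.8, 1.3, -62.0], [164.4, 1.3, -52.3], [164.6, 1.3, -42.3], [164.8, 1.3, -32.0]]
[244, 242, 239, 234, 229, 219, 215, 216, 221, 223, 225, 221, 211, 178, 167, 180, 214, 225, 230, 234, 232, 230, 226, 229, 238, 244, 244, 231, 226, 240, 239, 236, 233, 231, 230, 227, 226, 225, 218, 136, 44, 47, 53, 57, 58, 60, 57, 59, 60, 62, 62, 63, 61, 62, 59, 55, 49, 54, 48, 41, 54, 55, 53, 57, 59, 53, 55, 55, 56, 57, 57, 57, 53, 51, 53, 54, 55, 57, 54, 58]
gw [[154.3, 1.2, -71.6], [155.0, 1.2, -62.5], [154.7, 1.2, -53.4], [154.8, 1.3, -44.2], [154.9, 1.3, -34.6]]
[244, 243, 240, 237, 237, 239, 243, 244, 245, 244, 244, 244, 244, 242, 237, 232, 231, 232, 236, 234, 221, 220, 217, 216, 218, 216, 207, 239, 240, 237, 235, 233, 231, 228, 226, 225, 224, 216, 111, 35, 44, 46, 50, 56, 59, 58, 58, 62, 61, 62, 62, 62, 52, 42, 54, 61, 56, 59, 39, 48, 61, 62, 60, 60, 56, 56, 52, 55, 54, 56, 57, 58, 55, 55, 55, 55, 55, 55, 59, 55]
hw [[155.1, 1.4, -71.3], [154.3, 1.4, -62.3], [156.0, 1.4, -53.0], [154.2, 1.4, -43.9], [154.8, 1.4, -34.3]]
[237, 244, 244, 245, 243, 237, 243, 244, 245, 244, 242, 243, 245, 245, 244, 241, 243, 244, 244, 245, 245, 244, 241, 244, 243, 224, 204, 236, 237, 235, 234, 233, 231, 229, 228, 229, 228, 219, 113, 47, 45, 52, 58, 59, 62, 59, 59, 58, 59, 63, 63, 64, 64, 64, 65, 63, 56, 62, 61, 50, 61, 64, 61, 60, 66, 63, 63, 58, 63, 65, 63, 66, 66, 65, 60, 62, 62, 62, 65, 64]
```

View pics/hw.png

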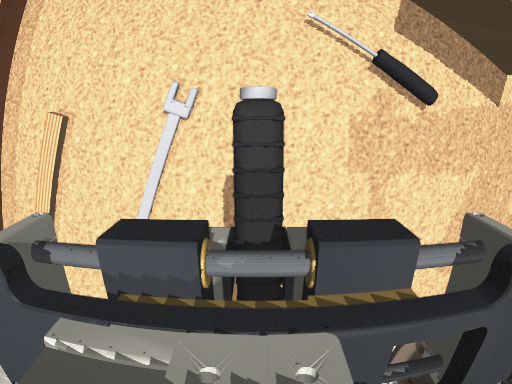

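View pics/hs.png

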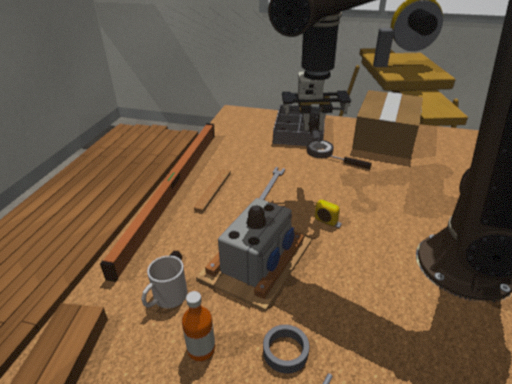

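```bash
python3 - <<'E'
from h import *
ring=np.array([.4832,-.1244])
for n,c,zz in (('dw',267,.012),('gw',259,.012)):
    s=load(n+'.npz');o=load(n+'_o.npz')
    v=cv2.cvtColor(s['color'],cv2.COLOR_RGB2HSV)[60:140,c,2].astype(int)
    i=np.where(v<140)[0][0]+60-.3
    p=onplane(s,[(c,i)],zz,o)[0];M=rot(o['orientation'])
    print(n,i,p,'dist to ring',np.hypot(*(p[:2]-ring)),'tool',((p-o['tool_pos'])@M*1e3).round(1))
E
python3 delta.py 0.45 -0.25 0.392 105
```

```text
dw 96.7 [ 0.44157714 -0.33556598  0.012     ] dist to ring 0.21522902782754882 tool [216.7   6.7 -84.6]
gw 97.7 [ 0.4390448  -0.33515844  0.012     ] dist to ring 0.21533416282873516 tool [168.2   1.3 -80.4]
from [ 0.4538 -0.2558  0.392 ] F [-0.3  0.2 -4.3] tool shift mm [0.  2.2 6.6] rotvec deg [ 0.38  0.45 -0.57]
```

```bash
python3 delta.py 0.516 0.185 0.405 105
```

```text
from [ 0.4538 -0.2558  0.392 ] F [-0.3  0.2 -4.3] tool shift mm [ -11.5 -176.7  408.7] rotvec deg [ 0.38  0.45 -0.57]
```

```bash
python3 -m inch '[-0.004,-0.010,0.025,0.2,0.2,-0.3,0.0,-0.003,-0.022,0.050,0.2,0.2,-0.3,0.0,-0.001,-0.022,0.050,0,0,0,0.0,-0.001,-0.022,0.050,0,0,0,0.0,-0.001,-0.022,0.050,0,0,0,0.0,-0.001,-0.022,0.050,0,0,0,0.0,-0.001,-0.022,0.050,0,0,0,0.0,0,-0.016,0.040,0,0,0,0.0,0,-0.010,0.025,0,0,0,0.0,0,0,0,0,0,0,0,0,0,0,0,0,0,0]';python3 look.py i wrist;python3 delta.py 0.516 0.185 0.405 105
```

```text
clock: 14.12
tool_pos: [0.5197, 0.1768, 0.3948]
orientation: [93.9, 89.1, -162.7]
force: [-0.6, -1.2, -4.3]
opening: 0.0237
clock 14.125 pos [0.5197 0.1768 0.3948] zaz 103.38 xdir [-0.015 -0.005 -1.   ] F [-0.6 -1.2 -4.3] M [-0.16  0.    0.06] open 0.02365543823205709 q [ 39.1   9.4 -15.7  -0.4 -65.8 -25.6]
from [0.5198 0.1767 0.3948] F [ 0.1 -0.6 -5.1] tool shift mm [-10.2   1.9   9. ] rotvec deg [-1.63 -0.04 -0.9 ]
```

View pics/iw.png

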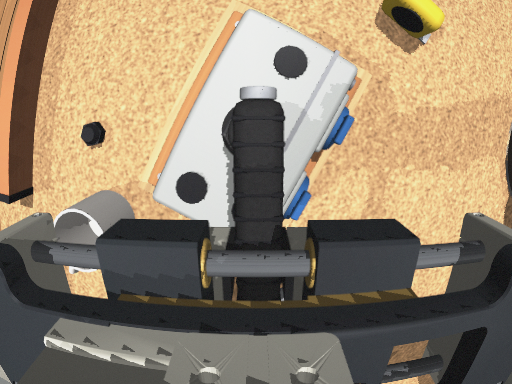

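The handle covers the nut in this view, so I'm stepping sideways.

```bash
python3 -m inch '[-0.003,-0.025,0,-0.8,0,-0.45,0.0,-0.003,-0.030,0,-0.8,0,-0.45,0.0,0,0,0,0,0,0,0,0,0,0,0,0,0,0]';python3 look.py j wrist;python3 - <<'E'
from h import *
s=load('jw.npz')
g=s['color'][60:185,250:400,::-1].astype(float)
e=np.clip(255*(g/140)**0.6,0,255).astype(np.uint8)
cv2.imwrite('pics/jwc.png',cv2.resize(e,None,fx=5,fy=5,interpolation=cv2.INTER_CUBIC))
E
```

```text
clock: 14.68
tool_pos: [0.5739, 0.186, 0.3998]
orientation: [125.6, 89.9, -129.8]
force: [-0.4, -0.4, -3.9]
opening: 0.024
clock 14.675 pos [0.5739 0.186  0.3998] zaz 104.65 xdir [-0.001 -0.002 -1.   ] F [-0.4 -0.4 -3.9] M [-0.14  0.1   0.01] open 0.024041019060383143 q [ 36.5  14.1  -9.1   0.  -66.9 -21.9]
```

View pics/jwc.png

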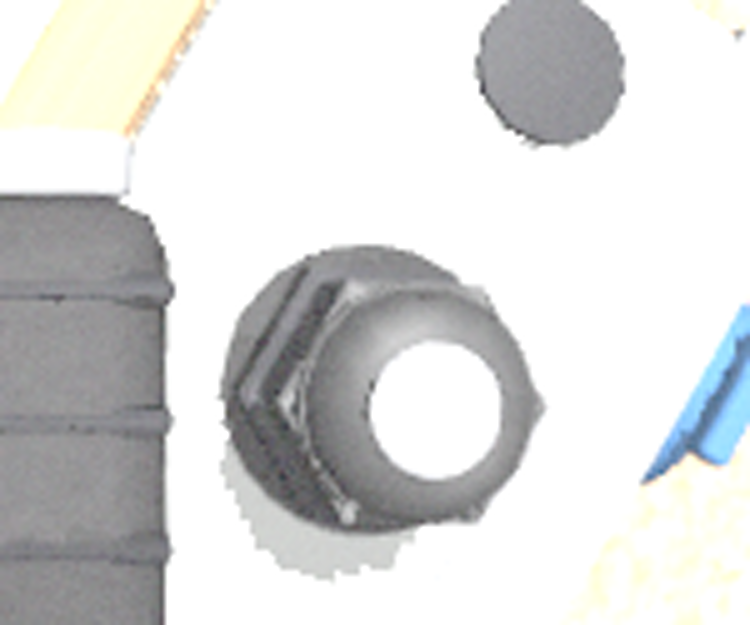

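The nut is clear now, with hexagon corners (crop ×5, offset 250,60) at (540,407), (480,292), (352,290), (290,405), (350,513), (475,517).

```bash
python3 - <<'E'
from h import *
s=load('jw.npz');o=load('jw_o.npz');b=load('bw.npz');bo=load('bw_o.npz');M=rot(o['orientation'])
c=np.array([(540,407),(480,292),(352,290),(290,405),(350,513),(475,517)])/5+[250-.4,60-.4]
p=onplane(s,c,.165,o)[:,:2]
A=np.c_[2*p,np.ones(6)];x=np.linalg.lstsq(A,(p**2).sum(1),rcond=None)[0];print('c',x[:2],p.mean(0),'r',np.sqrt(x[2]+x[:2]@x[:2]))
for q in p: d=q-x[:2];print(np.degrees(np.arctan2(d[1],d[0])).round(1),(np.degrees(np.arctan2(d[1],d[0]))%60).round(1),np.hypot(*d).round(4))
# top disc z .176
u,v=435/5+249.6,410/5+59.6;print('disc',onplane(s,[(u,v)],.176,o))
n=np.r_[(p.mean(0)+x[:2])/2,.153]
a=ray(s,(u,v),o);bb=ray(b,(250.5,118.3),bo);print('tri disc',tri(a[0],a[1][0],bb[0],bb[1][0]))
print('nut in tool',((n-o['tool_pos'])@M*1e3).round(1))
# target TCP at az 105 straight-down
al=np.radians(105);z=np.array([np.cos(al),np.sin(al)]);y=np.array([z[1]*-1,z[0]]) # y = z x x
y=np.cross([z[0],z[1],0],[0,0,-1])[:2];print(y)
for n2 in (n[:2],x[:2],p.mean(0)): print('TCP target',n2-1.3e-3*y-.1348*z)
E
python3 delta.py 0.567 -0.012 0.40 105
```

```text
c [0.53303253 0.11829964] [0.53321607 0.1184565 ] r 0.01926170667929939
-164.9 15.1 0.0192
-103.7 16.3 0.0192
-43.0 17.0 0.0194
16.8 16.8 0.0192
74.1 14.1 0.0192
134.6 14.6 0.0194
disc [[0.53330363 0.11848895 0.176     ]]
tri disc (array([0.53270234, 0.11761597, 0.17389178]), np.float64(0.0017445657544104762))
nut in tool [247.   56.1 -54.9]
[-0.96592583 -0.25881905]
TCP target [ 0.56926881 -0.01149227]
TCP target [ 0.56917704 -0.0115707 ]
TCP target [ 0.56936058 -0.01141383]
from [0.5738 0.1861 0.3999] F [-0.6 -0.3 -4.5] tool shift mm [   0.2   56.7 -189.9] rotvec deg [-0.34 -0.07 -0.08]
```

```bash
python3 -m inch '[0,0.008,-0.025,-0.2,0,0,0.0,0,0.014,-0.050,-0.1,0,0,0.0,0,0.014,-0.050,0,0,0,0.0,0,0.010,-0.040,0,0,0,0,0.01,0.005,-0.015,0,0,0,0,0,0,0,0,0,0,0,0,0,0,0,0,0,0]';python3 delta.py 0.5692 -0.0115 0.380 105.2
```

```text
clock: 15.6
tool_pos: [0.5666, -0.0069, 0.3907]
orientation: [-155.1, 90.0, -50.1]
force: [0.5, 0.5, -4.4]
opening: 0.0236
from [ 0.5666 -0.0069  0.3907] F [ 0.5  0.5 -4.4] tool shift mm [10.7 -1.3 -5.1] rotvec deg [-0.26 -0.02  0.01]
```

```bash
python3 -m inch '[0.005,-0.001,-0.004,-0.2,0,0,0.0,0.005,0,0,0,0,0,0.0,0,0,0,0,0,0,0,0,0,0,0,0,0,0]';python3 delta.py 0.5692 -0.0115 0.380 105.2;python3 look.py k wrist side top; python3 - <<'E'
from h import *
for n,(a,b,c,d) in (('ks',(150,270,210,310)),('kt',(140,250,150,310))):
    s=load(n+'.npz');k=cv2.resize(s['color'][a:b,c:d,::-1],None,fx=5,fy=5,interpolation=cv2.INTER_CUBIC);k=np.clip(255*(k/255.)**.6,0,255);cv2.imwrite(f'pics/{n}c.png',k)
E
```

```text
clock: 16.1
tool_pos: [0.569, -0.0083, 0.3798]
orientation: [-150.5, 90.0, -45.2]
force: [0.1, -0.2, -4.1]
opening: 0.0237
from [ 0.569  -0.0083  0.3798] F [ 0.1 -0.2 -4.1] tool shift mm [-0.2  0.7 -3.1] rotvec deg [ 0.13 -0.01  0.01]
clock 16.2 pos [ 0.569  -0.0084  0.3798] zaz 105.32 xdir [ 0. -0. -1.] F [ 0.2 -0.7 -4.8] M [-0.19  0.09  0.03] open 0.023384601160578576 q [ 18.9  11.7 -15.    0.  -63.3  -3.5][ WARN:0@0.797] global loadsave.cpp:1063 imwrite_ Unsupported depth image for selected encoder is fallbacked to CV_8U.
```

View pics/ksc.png

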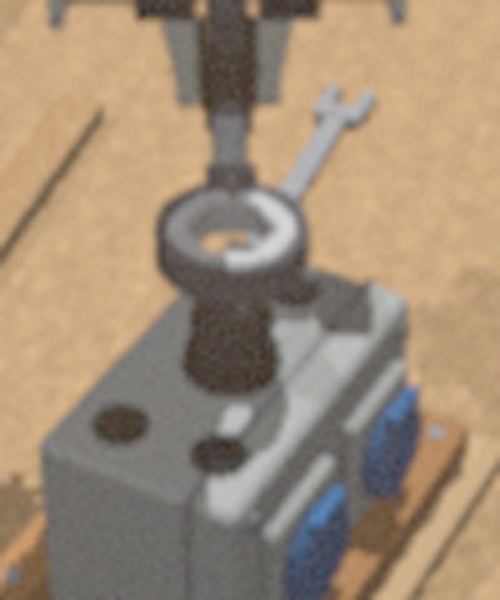

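View pics/ktc.png

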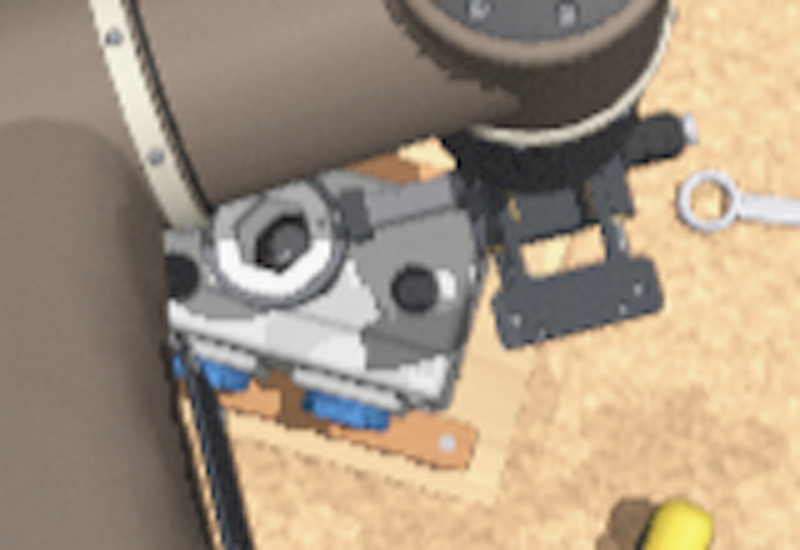

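The ring is right over the dome in both views. About 3 mm is left to move back along the handle, then down with force checks.

```bash
python3 -m inch '[0,0.0005,-0.003,0,0,0,0.0,0,0,0,0,0,0,0.0,0,0,0,0,0,0,0]';python3 delta.py 0.5692 -0.0115 0.370 105.2; python3 -m inch '[0.006,0,0,0,0,0,0,0.005,0,0,0,0,0,0.0,0.005,0,0,0,0,0,0.0,0,0,0,0,0,0,0]';python3 delta.py 0.5692 -0.0115 0.324 105.2
```

```text
clock: 16.62
tool_pos: [0.5693, -0.0119, 0.3802]
orientation: [-105.2, 89.9, 0.1]
force: [0.0, -0.2, -5.3]
opening: 0.0238
from [ 0.5693 -0.0119  0.3802] F [ 0.  -0.2 -5.3] tool shift mm [10.2  0.   0.4] rotvec deg [ 0.1  -0.01  0.05]
clock: 17.12
tool_pos: [0.5692, -0.0119, 0.3626]
orientation: [-155.5, 90.0, -50.2]
force: [-0.3, 0.4, -4.3]
opening: 0.0241
from [ 0.5692 -0.0119  0.3626] F [-0.3  0.4 -4.3] tool shift mm [38.6 -0.1  0.4] rotvec deg [ 0.09 -0.    0.  ]
```

```bash
python3 look.py l top side; python3 - <<'E'
from h import *
s=load('lt.npz');k=cv2.resize(s['color'][165:215,180:240,::-1],None,fx=12,fy=12,interpolation=cv2.INTER_CUBIC);k=np.clip(255*(k/255.)**.6,0,255).astype(np.uint8);cv2.imwrite('pics/ltc.png',k)
s=load('ls.npz');k=cv2.resize(s['color'][180:240,220:290,::-1],None,fx=10,fy=10,interpolation=cv2.INTER_CUBIC);k=np.clip(255*(k/255.)**.6,0,255).astype(np.uint8);cv2.imwrite('pics/lsc.png',k)
E
```

```text
clock 17.175 pos [ 0.5693 -0.0119  0.3629] zaz 105.3 xdir [ 0.001 -0.    -1.   ] F [-0.3 -0.2 -4.7] M [-0.11  0.06  0.02] open 0.023455961809777322 q [ 18.5  12.5 -16.4   0.  -61.2  -3.2]
```

View pics/ltc.png

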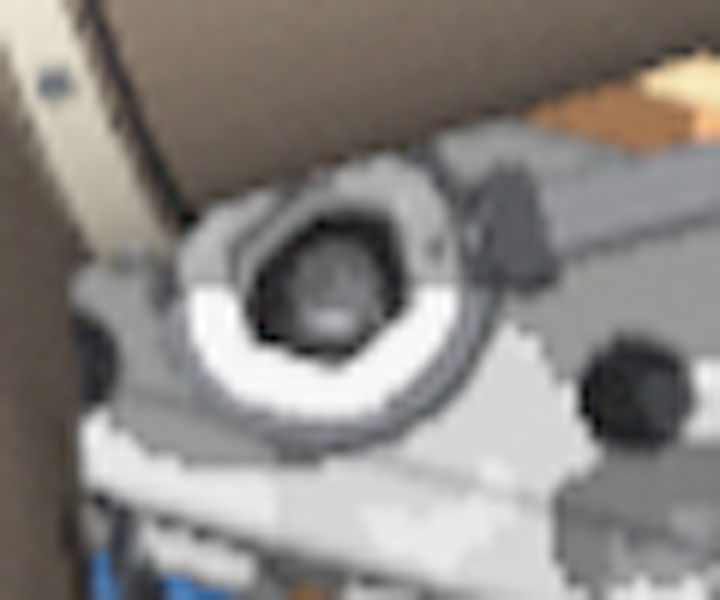

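View pics/lsc.png

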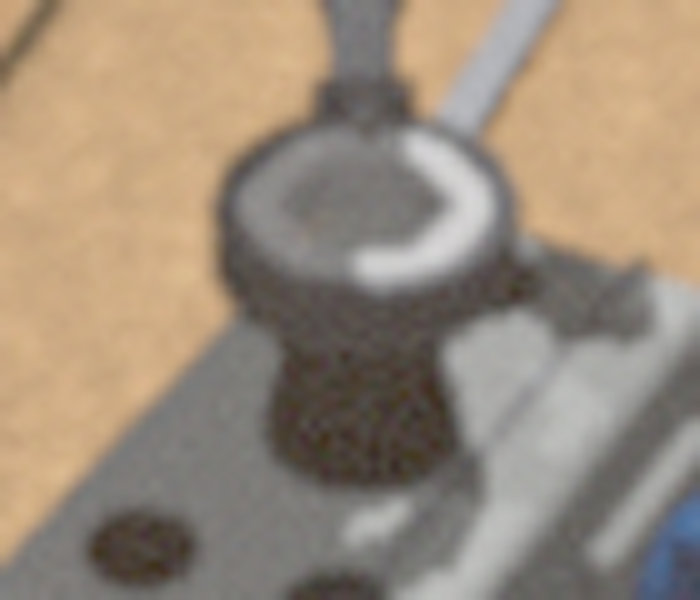

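The dome sits centrally in the ring hole (dome about (335,285), hole about (325,285) in the ×12 crop). Descending.

```bash
python3 -m inch '[0.005,0,0,0,0,0,0,0.005,0,0,0,0,0,0.0,0.003,0,0,0,0,0,0,0,0,0,0,0,0,0]';python3 delta.py 0.5692 -0.0115 0.324 105.2;python3 -m inch '[0.003,0,0,0,0,0,0,0.003,0,0,0,0,0,0.0,0.002,0,0,0,0,0,0,0,0,0,0,0,0,0]';python3 delta.py 0.5692 -0.0115 0.324 105.2
```

```text
clock: 17.73
tool_pos: [0.5695, -0.0118, 0.3495]
orientation: [-99.5, 89.9, 5.8]
force: [-0.1, -0.0, -5.3]
opening: 0.0235
from [ 0.5695 -0.0118  0.3495] F [-0.1 -0.  -5.3] tool shift mm [25.5  0.2  0.4] rotvec deg [ 0.1  -0.01  0.08]
clock: 18.23
tool_pos: [0.5696, -0.0118, 0.3411]
orientation: [-98.8, 89.9, 6.5]
force: [-0.2, -0.4, -3.7]
opening: 0.0239
from [ 0.5696 -0.0118  0.3411] F [-0.2 -0.4 -3.7] tool shift mm [17.1  0.4  0.4] rotvec deg [ 0.1  -0.02  0.11]
```

```bash
python3 -m inch '[0.003,0,0,0,0,0,0,0.003,0,0,0,0,0,0.0,0.003,0,0,0,0,0,0,0,0,0,0,0,0,0]';python3 delta.py 0.5692 -0.0115 0.324 105.2;python3 -m inch '[0.003,0,0,0,0,0,0,0.002,0,0,0,0,0,0.0,0,0,0,0,0,0,0]';python3 delta.py 0.5692 -0.0115 0.324 105.2
```

```text
clock: 18.73
tool_pos: [0.5697, -0.0118, 0.3315]
orientation: [-99.3, 89.9, 6.0]
force: [1.1, -0.7, -3.9]
opening: 0.0235
from [ 0.5697 -0.0118  0.3315] F [ 1.1 -0.7 -3.9] tool shift mm [7.5 0.4 0.4] rotvec deg [ 0.1  -0.02  0.12]
clock: 19.1
tool_pos: [0.5697, -0.0118, 0.3261]
orientation: [-100.8, 89.9, 4.5]
force: [0.2, -0.4, -5.0]
opening: 0.0237
from [ 0.5697 -0.0118  0.3261] F [ 0.2 -0.4 -5. ] tool shift mm [2.1 0.4 0.4] rotvec deg [ 0.1  -0.02  0.12]
```

```bash
python3 -m inch '[0.002,0,0,0,0,0,0,0.001,0,0,0,0,0,0.0,0,0,0,0,0,0,0]';python3 delta.py 0.5692 -0.0115 0.324 105.2;python3 -m inch '[0.0015,0,0,0,0,0,0,0,0,0,0,0,0,0.0]';python3 delta.py 0.5692 -0.0115 0.324 105.2
```

```text
clock: 19.48
tool_pos: [0.5699, -0.0118, 0.3237]
orientation: [-97.9, 89.8, 7.4]
force: [-0.5, 0.3, -1.4]
opening: 0.0241
from [ 0.5699 -0.0118  0.3237] F [-0.5  0.3 -1.4] tool shift mm [-0.3  0.6  0.5] rotvec deg [ 0.12 -0.02  0.18]
clock: 19.73
tool_pos: [0.57, -0.0118, 0.3226]
orientation: [-99.2, 89.8, 6.1]
force: [-0.7, 0.4, -2.5]
opening: 0.0239
from [ 0.57   -0.0118  0.3226] F [-0.7  0.4 -2.5] tool shift mm [-1.4  0.7  0.5] rotvec deg [ 0.13 -0.03  0.21]
```

The ring is seated: the weight came off at TCP z 0.3237, against 0.324 expected. Quick visual check, then start the pull.

```bash
python3 look.py m side; python3 - <<'E'
from h import *
s=load('ms.npz');k=cv2.resize(s['color'][180:240,220:290,::-1],None,fx=10,fy=10,interpolation=cv2.INTER_CUBIC);k=np.clip(255*(k/255.)**.6,0,255).astype(np.uint8);cv2.imwrite('pics/msc.png',k)
E
cat > st.py <<'E'
from h import *
from plant import ctrl
N=np.array([.5336,.1185])
o=ctrl.get_obs();M=rot(o['orientation']);f=np.array(o['force']);p=np.array(o['tool_pos']);az=np.degrees(np.arctan2(M[1,2],M[0,2]))
d=N-p[:2];print('t',o['clock'],'p',p.round(4),'az',az.round(2),'bearing to nut',np.degrees(np.arctan2(d[1],d[0])).round(2),'L',np.hypot(*d).round(4),'xdir',M[:,0].round(3),'Ftool xyz',(M.T@f).round(1),'Mtool',(M.T@o['moment']).round(2),'open',round(o['opening'],4))
E
python3 st.py;python3 -m inch '[0,0.0047,0.0001,2,0,0,0,0,0.0047,0.0001,2,0,0,0]';python3 st.py
```

```text
clock 19.725 pos [ 0.57   -0.0118  0.3226] zaz 105.33 xdir [ 0.004  0.    -1.   ] F [-0.7  0.4 -2.5] M [0.24 0.59 0.14] open 0.023911086237285 q [ 18.5  14.6 -19.4   0.1 -55.9  -3.2]
t 19.775 p [ 0.57   -0.0118  0.3226] az 105.33 bearing to nut 105.6 L 0.1353 xdir [ 0.004  0.    -1.   ] Ftool xyz [ 1.1  0.5 -0.8] Mtool [-0.13 -0.16  0.48] open 0.0239
clock: 20.02
tool_pos: [0.5606, -0.0144, 0.3227]
orientation: [-107.1, 89.8, -6.0]
force: [-1.2, -2.8, -1.5]
opening: 0.0238
t 20.025 p [ 0.5606 -0.0144  0.3227] az 101.09 bearing to nut 101.5 L 0.1356 xdir [ 0.004 -0.    -1.   ] Ftool xyz [ 1.5  1.7 -2.5] Mtool [-0.17  0.62  0.51] open 0.0238
```

View pics/msc.png

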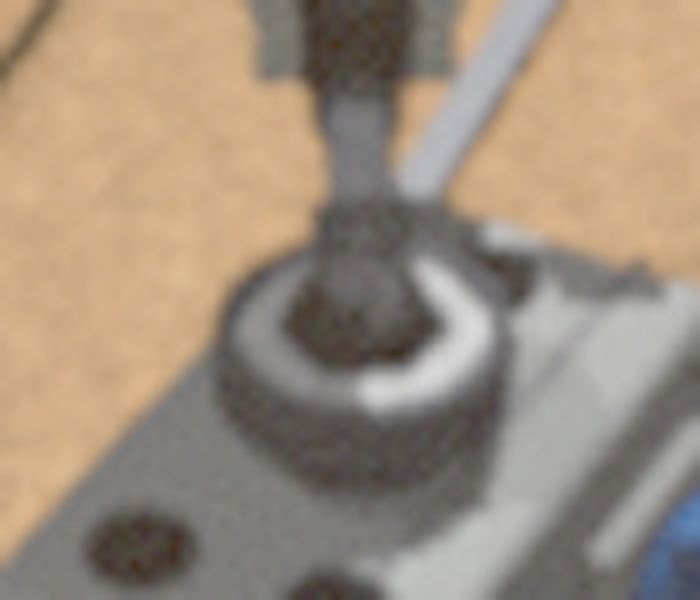

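The picture shows the ring fully down, with the dome through it. Pulling on.

```bash
python3 -m inch '[0,0.0047,0.0001,2,0,0,0,0,0.0047,0.0001,2,0,0,0]';python3 st.py;python3 -m inch '[0,0.0047,0.0001,2,0,0,0,0,0.0047,0.0001,2,0,0,0]';python3 st.py
```

```text
clock: 20.27
tool_pos: [0.5519, -0.0158, 0.3234]
orientation: [-99.0, 89.5, -2.2]
force: [5.3, 0.0, -3.1]
opening: 0.0235
t 20.275 p [ 0.5519 -0.0158  0.3234] az 96.89 bearing to nut 97.78 L 0.1355 xdir [ 0.008 -0.    -1.   ] Ftool xyz [ 3.2 -5.3 -0.6] Mtool [-0.84  0.3  -1.73] open 0.0235
clock: 20.52
tool_pos: [0.5443, -0.0162, 0.3245]
orientation: [-94.0, 89.1, -1.2]
force: [5.0, -1.9, -5.9]
opening: 0.0238
t 20.525 p [ 0.5443 -0.0162  0.3245] az 92.81 bearing to nut 94.55 L 0.1351 xdir [ 0.015 -0.    -1.   ] Ftool xyz [ 6.  -4.8 -2.1] Mtool [-0.92  0.81 -1.59] open 0.0238
```

```bash
python3 -m inch '[0.0005,0.0055,0.0001,1.6,0,0.5,0,0.001,0.0055,0.0001,1.6,0,0.5,0]';python3 st.py;python3 -m inch '[0.001,0.0055,0.0001,1.6,0,0.4,0,0.001,0.0055,0.0001,1.6,0,0.4,0]';python3 st.py
```

```text
clock: 20.78
tool_pos: [0.5359, -0.0165, 0.3244]
orientation: [-103.1, 89.6, -13.6]
force: [9.9, -4.6, -5.7]
opening: 0.024
t 20.775 p [ 0.5359 -0.0165  0.3244] az 89.55 bearing to nut 90.97 L 0.135 xdir [ 0.007 -0.002 -1.   ] Ftool xyz [ 5.8 -9.8 -4.5] Mtool [-0.55  1.74 -3.38] open 0.024
clock: 21.02
tool_pos: [0.5286, -0.0163, 0.3246]
orientation: [-111.3, 89.7, -25.0]
force: [9.7, -5.1, -5.5]
opening: 0.0241
t 21.025 p [ 0.5286 -0.0163  0.3246] az 86.28 bearing to nut 87.86 L 0.1349 xdir [ 0.005 -0.002 -1.   ] Ftool xyz [  5.6 -10.   -4.5] Mtool [-0.65  1.86 -3.64] open 0.0241
```

```bash
python3 -m inch '[0.001,0.0055,0.0003,1.6,0,0.4,0,0.001,0.0055,0.0003,1.6,0,0.4,0]';python3 st.py;python3 -m inch '[0.001,0.0055,0.0004,1.6,0,0.4,0,0.001,0.0055,0.0004,1.6,0,0.4,0]';python3 st.py
```

```text
clock: 21.28
tool_pos: [0.5212, -0.0156, 0.3248]
orientation: [-132.7, 89.8, -49.7]
force: [8.9, -7.7, -6.2]
opening: 0.0238
t 21.275 p [ 0.5212 -0.0156  0.3248] az 83.01 bearing to nut 84.73 L 0.1347 xdir [ 0.003 -0.003 -1.   ] Ftool xyz [ 6.2 -9.8 -6.5] Mtool [-0.52  2.49 -3.92] open 0.0238
clock: 21.52
tool_pos: [0.5141, -0.0145, 0.3251]
orientation: [-161.1, 89.7, -81.4]
force: [11.3, -8.6, -5.1]
opening: 0.0241
t 21.525 p [ 0.5141 -0.0145  0.3251] az 79.75 bearing to nut 81.65 L 0.1344 xdir [ 0.001 -0.004 -1.   ] Ftool xyz [  5.1 -12.7  -6.4] Mtool [-0.61  2.81 -4.35] open 0.0241
```

```bash
python3 -m inch '[0.001,0.0055,-0.0003,1.7,-0.1,0.3,0,0.001,0.0055,-0.0003,1.7,-0.1,0.3,0]';python3 st.py;python3 -m inch '[0.001,0.0055,-0.0003,1.8,-0.1,0.3,0]';python3 st.py
```

```text
clock: 21.78
tool_pos: [0.5067, -0.0138, 0.3253]
orientation: [-101.4, 89.8, -25.1]
force: [9.4, -7.3, -6.7]
opening: 0.0237
t 21.775 p [ 0.5067 -0.0138  0.3253] az 76.3 bearing to nut 78.49 L 0.135 xdir [ 0.002 -0.001 -1.   ] Ftool xyz [  6.7 -10.8  -4.9] Mtool [-0.77  1.9  -4.06] open 0.0237
clock: 21.9
tool_pos: [0.5028, -0.0132, 0.3252]
orientation: [-63.7, 89.8, 10.8]
force: [9.6, -7.9, -6.3]
opening: 0.0239
t 21.9 p [ 0.5028 -0.0132  0.3252] az 74.48 bearing to nut 76.86 L 0.1353 xdir [ 0.003  0.001 -1.   ] Ftool xyz [  6.4 -11.3  -5. ] Mtool [-0.8  2.  -4.2] open 0.0239
```

```bash
python3 look.py n top side; python3 st.py; python3 - <<'E'
from h import *
s=load('nt.npz');k=cv2.resize(s['color'][160:230,180:270,::-1],None,fx=8,fy=8,interpolation=cv2.INTER_CUBIC);k=np.clip(255*(k/255.)**.6,0,255).astype(np.uint8);cv2.imwrite('pics/ntc.png',k)
s=load('ns.npz');k=cv2.resize(s['color'][160:240,220:320,::-1],None,fx=7,fy=7,interpolation=cv2.INTER_CUBIC);k=np.clip(255*(k/255.)**.6,0,255).astype(np.uint8);cv2.imwrite('pics/nsc.png',k)
E
```

```text
clock 21.95 pos [ 0.5024 -0.0132  0.3252] zaz 74.37 xdir [ 0.003  0.001 -1.   ] F [ 8.2 -5.8 -6.7] M [-2.47 -3.04  0.71] open 0.023995556791132144 q [ 20.9   8.3 -27.2   0.  -54.4 -36.6]
t 22.0 p [ 0.5025 -0.0132  0.3251] az 74.48 bearing to nut 76.71 L 0.1354 xdir [ 0.003  0.001 -1.   ] Ftool xyz [  6.1 -10.3  -4.7] Mtool [-0.77  1.77 -3.7 ] open 0.0241
```

View pics/ntc.png

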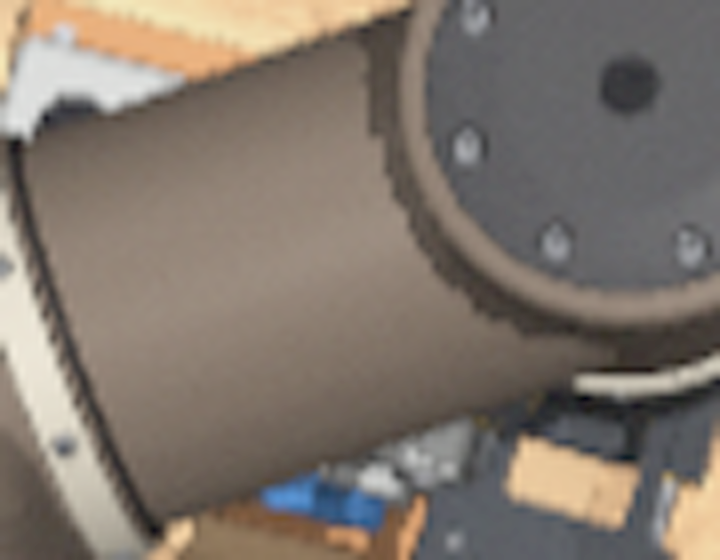

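View pics/nsc.png

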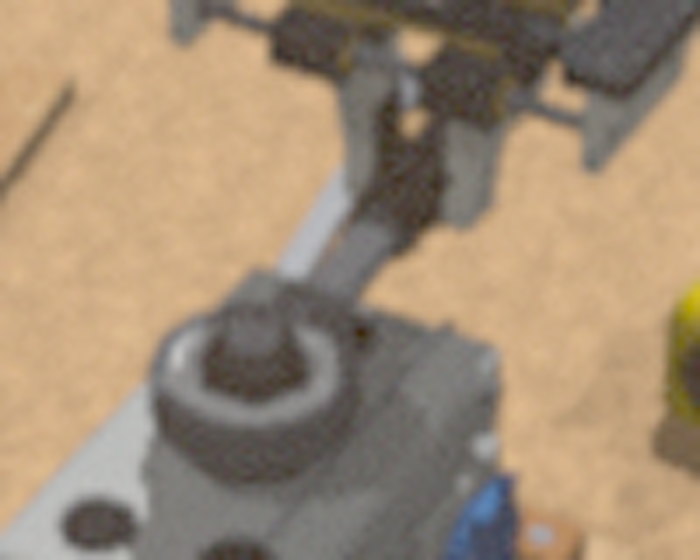

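```bash
python3 -m inch '[0.001,0.0055,-0.0003,2.0,0,0.2,0]';python3 st.py; python3 look.py o side wrist; python3 - <<'E'
from h import *
s=load('os.npz');k=cv2.resize(s['color'][185:240,230:290,::-1],None,fx=13,fy=13,interpolation=cv2.INTER_LANCZOS4)[:,:780];k=np.clip(255*(k/255.)**.5,0,255).astype(np.uint8);cv2.imwrite('pics/osc.png',k[:600])
E
```

```text
clock: 22.12
tool_pos: [0.4989, -0.0124, 0.3251]
orientation: [-64.8, 89.7, 7.6]
force: [10.1, -5.3, -6.4]
opening: 0.0241
t 22.125 p [ 0.4989 -0.0124  0.3251] az 72.48 bearing to nut 75.16 L 0.1354 xdir [ 0.005  0.001 -1.   ] Ftool xyz [  6.5 -11.2  -2. ] Mtool [-0.88  1.2  -4.02] open 0.0241
clock 22.175 pos [ 0.4984 -0.0123  0.3251] zaz 72.35 xdir [ 0.005  0.001 -1.   ] F [ 8.7 -5.8 -5.8] M [-2.19 -2.99  0.84] open 0.024188732205061864 q [ 21.2   7.8 -27.8   0.1 -54.1 -38.9]
```

View pics/osc.png

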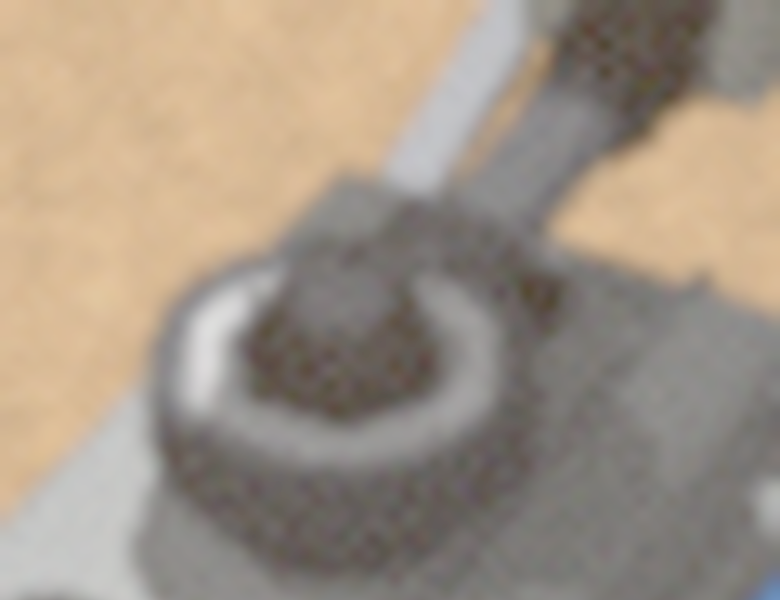

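View pics/ow.png

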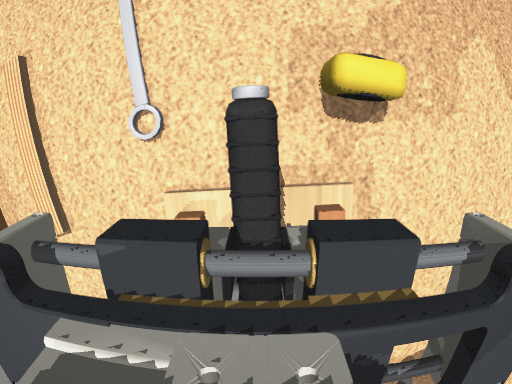

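The wrist view shows the handle twisted about 3° in the pads (cap at column 250). The force is still around 11 N and not falling. Measuring the neck and bar azimuths from the side picture will show whether the head has folded.

```bash
cat > az.py <<'E'
from h import *
N=np.array([.5336,.1185])
def az(n,d,z=.160):
    s=load(n+'.npz')
    for k,uv in d.items():
        p=onplane(s,[uv],z)[0];v=p[:2]-N;print(n,k,p.round(4),'az',np.degrees(np.arctan2(v[1],v[0])).round(1),'r',np.hypot(*v).round(4))
E
python3 - <<'E'
from az import *
# crop os: x/13+230, y/13+185 ; ms crop: x/10+220, y/10+180
f=lambda x,y:(x/13+230-.46,y/13+185-.46); g=lambda x,y:(x/10+220-.45,y/10+180-.45); h=lambda x,y:(x/7+220-.43,y/7+160-.43)
az('os',dict(neck=f(450,220),bar=f(530,160),ring=f(335,350)))
az('ns',dict(neck=h(290,290),bar=h(350,260),ring=h(250,350)))
az('ms',dict(neck=g(365,225),bar=g(362,150),ring=g(365,320)))
s=load('ow.npz');o=load('ow_o.npz')
m=cv2.cvtColor(s['color'],cv2.COLOR_RGB2HSV)[...,2]<70
for v in (115,135,155,175,195,212):
    u=np.where(m[v,215:295])[0]+215;print(v,u.min(),u.max(),(u.min()+u.max())/2)
c=[((np.where(m[v,215:295])[0]+215)[[0,-1]].mean(),v) for v in range(112,200,4)]
M=rot(o['orientation']);P=pts(s,c,o);q=(P-o['tool_pos'])@M;q=q[abs(q[:,0]-.156)<.01];f=np.polyfit(q[:,2],q[:,1],1);print('handle in tool: slope deg',np.degrees(np.arctan(f[0])),'y at 0',f[1])
E
python3 -m inch '[0.001,0.0055,-0.0002,1.2,0,0.2,0]';python3 st.py
```

```text
os neck [0.5243 0.0703 0.16  ] az -100.9 r 0.0491
os bar [0.5137 0.0474 0.16  ] az -105.6 r 0.0739
os ring [0.5357 0.1149 0.16  ] az -60.1 r 0.0041
ns neck [0.5325 0.0704 0.16  ] az -91.3 r 0.0481
ns bar [0.5156 0.0473 0.16  ] az -104.1 r 0.0735
ns ring [0.5376 0.1077 0.16  ] az -69.5 r 0.0115
ms neck [0.5436 0.0777 0.16  ] az -76.3 r 0.042
ms bar [0.5525 0.0468 0.16  ] az -75.2 r 0.0741
ms ring [0.5338 0.1148 0.16  ] az -86.6 r 0.0037
115 226 276 251.0
135 228 276 252.0
155 229 277 253.0
175 230 278 254.0
195 230 279 254.5
212 233 279 256.0
handle in tool: slope deg 3.266564238214086 y at 0 0.0014247642028732837
clock: 22.35
tool_pos: [0.4954, -0.0114, 0.3257]
orientation: [-69.4, 89.6, 1.9]
force: [11.5, -9.8, -5.7]
opening: 0.0243
t 22.35 p [ 0.4954 -0.0114  0.3257] az 71.3 bearing to nut 73.62 L 0.1354 xdir [ 0.008  0.    -1.   ] Ftool xyz [  5.8 -14.   -5.6] Mtool [-0.62  1.95 -4.64] open 0.0243
```

```bash
python3 -m inch '[0.001,0.0050,-0.0002,1.5,0,0.4,0]';python3 st.py; python3 -m inch '[0.001,0.0050,-0.0002,1.5,0,0.4,0]';python3 st.py
```

```text
clock: 22.48
tool_pos: [0.4925, -0.0105, 0.326]
orientation: [-60.9, 89.6, 8.9]
force: [10.6, -9.7, -7.0]
opening: 0.0245
t 22.475 p [ 0.4925 -0.0105  0.326 ] az 69.79 bearing to nut 72.32 L 0.1354 xdir [ 0.007  0.001 -1.   ] Ftool xyz [  7.1 -13.2  -5.4] Mtool [-0.67  2.38 -4.91] open 0.0245
clock: 22.6
tool_pos: [0.4895, -0.0096, 0.3262]
orientation: [-53.3, 89.6, 15.0]
force: [11.3, -10.2, -4.7]
opening: 0.0241
t 22.6 p [ 0.4895 -0.0096  0.3262] az 68.28 bearing to nut 71.0 L 0.1355 xdir [ 0.006  0.002 -1.   ] Ftool xyz [  4.8 -14.2  -5.3] Mtool [-0.7   2.28 -5.05] open 0.0241
```

```bash
python3 -m inch '[0.0015,0.0050,-0.0002,1.5,0,0.4,0]';python3 st.py; python3 -m inch '[0.0015,0.0050,-0.0002,1.5,0,0.4,0]';python3 st.py
```

```text
clock: 22.72
tool_pos: [0.4866, -0.0086, 0.326]
orientation: [-43.3, 89.7, 23.5]
force: [10.6, -9.1, -5.1]
opening: 0.024
t 22.725 p [ 0.4866 -0.0086  0.326 ] az 66.78 bearing to nut 69.69 L 0.1355 xdir [ 0.005  0.002 -1.   ] Ftool xyz [  5.1 -13.3  -4.2] Mtool [-0.75  1.99 -4.9 ] open 0.024
clock: 22.85
tool_pos: [0.4836, -0.0076, 0.3258]
orientation: [-30.5, 89.7, 34.8]
force: [11.1, -9.6, -6.0]
opening: 0.0244
t 22.85 p [ 0.4836 -0.0076  0.3258] az 65.28 bearing to nut 68.36 L 0.1357 xdir [ 0.005  0.003 -1.   ] Ftool xyz [  6.  -14.1  -4.1] Mtool [-0.76  1.98 -5.01] open 0.0244
```

```bash
python3 look.py p side wrist;python3 st.py; python3 - <<'E'
from h import *
s=load('ps.npz');k=cv2.resize(s['color'][185:231,230:290,::-1],None,fx=13,fy=13,interpolation=cv2.INTER_LANCZOS4);k=np.clip(255*(k/255.)**.5,0,255).astype(np.uint8);cv2.imwrite('pics/psc.png',k)
E
```

```text
clock 22.9 pos [ 0.4833 -0.0074  0.3257] zaz 65.19 xdir [ 0.004  0.004 -1.   ] F [ 9.3 -9.4 -7. ] M [-3.75 -3.49  0.62] open 0.024116027045130953 q [ 22.5   6.4 -29.4  -0.1 -54.  -47.2]
t 22.95 p [ 0.4834 -0.0075  0.3257] az 65.28 bearing to nut 68.26 L 0.1356 xdir [ 0.004  0.004 -1.   ] Ftool xyz [  7.  -13.9  -5.2] Mtool [-0.68  2.02 -5.05] open 0.024
```

View pics/psc.png

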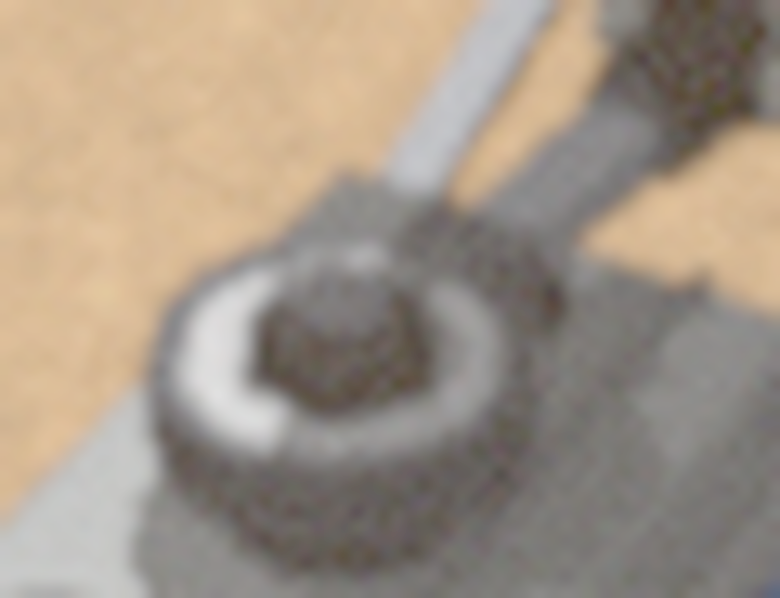

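```bash
python3 -m inch '[0.0015,0.0055,-0.0002,1.3,0,0.3,0]';python3 st.py; python3 look.py q side wrist; python3 - <<'E'
from h import *
U=8
def up(n):
    g=load(n+'.npz')['color'].astype(np.float32).mean(2);return cv2.resize(g[180:240,225:300],None,fx=U,fy=U,interpolation=cv2.INTER_CUBIC)
I={n:up(n) for n in ('ns','os','ps','qs')}
# rows of pixel profile: sample circle radius r about nut at z, project into side
S=load('qs.npz');Rm=rot(S['attitude']);K=S['K'];P0=S['position']
def proj(X):
    c=(X-P0)@Rm;return np.c_[K[0,0]*c[:,0]/-c[:,2]+K[0,2],-K[1,1]*c[:,1]/-c[:,2]+K[1,2]]
N=np.array([.5336,.1185])
off=proj(np.array([[N[0],N[1],.176]]));print('dome top px',off, 'crop13',(off-[230,185])*13)
A=np.radians(np.arange(-140,-60,2.))
for r,z in ((.044,.163),(.048,.163),(.07,.162)):
    X=np.c_[N[0]+r*np.cos(A),N[1]+r*np.sin(A),np.full(len(A),z)];uv=proj(X).astype(np.float32)
    for n in ('ms','ns','os','ps','qs'):
        g=load(n+'.npz')['color'].astype(np.float32).mean(2)
        print(r,n,cv2.remap(g,uv[None,:,0],uv[None,:,1],cv2.INTER_LINEAR)[0].round().astype(int).tolist())
E
```

```text
clock: 23.08
tool_pos: [0.4801, -0.0061, 0.3252]
orientation: [-26.6, 89.7, 37.4]
force: [10.6, -10.6, -6.1]
opening: 0.0241
t 23.075 p [ 0.4801 -0.0061  0.3252] az 63.99 bearing to nut 66.75 L 0.1357 xdir [ 0.005  0.004 -1.   ] Ftool xyz [  6.1 -14.1  -4.9] Mtool [-0.57  2.13 -5.19] open 0.0241
clock 23.125 pos [ 0.4796 -0.006   0.3251] zaz 63.89 xdir [ 0.005  0.004 -1.   ] F [10.1 -9.5 -6.4] M [-3.9  -3.72  0.51] open 0.024471386404256966 q [ 22.8   6.  -29.8  -0.1 -53.8 -48.8]
dome top px [[255.70280356 207.29576985]] crop13 [[334.13644624 289.84500806]]
0.044 ms [38, 38, 38, 45, 50, 53, 66, 84, 99, 100, 93, 83, 70, 62, 59, 58, 60, 60, 59, 57, 56, 56, 56, 52, 48, 46, 44, 40, 44, 47, 46, 47, 48, 48, 48, 46, 45, 44, 48, 54]
0.044 ns [25, 27, 30, 33, 36, 36, 40, 43, 43, 43, 43, 44, 46, 47, 47, 47, 47, 46, 46, 46, 46, 45, 44, 44, 45, 51, 58, 66, 72, 76, 78, 77, 76, 77, 79, 83, 92, 101, 111, 119]
0.044 os [26, 28, 30, 34, 38, 40, 40, 40, 37, 39, 43, 44, 43, 43, 47, 48, 47, 45, 46, 47, 48, 48, 47, 45, 45, 51, 60, 69, 73, 76, 78, 78, 78, 78, 80, 85, 91, 98, 109, 117]
0.044 ps [28, 33, 36
[... 1499 characters left out ...]
7, 77, 77, 80, 100, 128, 146, 150, 147, 142, 136, 131, 133, 134, 138, 136, 135, 134, 132, 133, 134, 135]
0.07 os [132, 134, 133, 134, 135, 134, 135, 134, 132, 129, 125, 104, 77, 62, 67, 72, 75, 78, 76, 77, 85, 92, 108, 131, 147, 151, 148, 145, 133, 129, 132, 137, 138, 136, 135, 131, 129, 133, 135, 134]
0.07 ps [135, 136, 135, 137, 137, 132, 119, 97, 72, 59, 62, 69, 75, 76, 77, 76, 84, 100, 122, 134, 131, 116, 114, 131, 146, 150, 147, 145, 137, 130, 134, 135, 137, 137, 135, 132, 132, 135, 137, 136]
0.07 qs [135, 136, 134, 136, 135, 122, 96, 71, 62, 67, 71, 77, 78, 77, 75, 83, 99, 120, 137, 139, 132, 116, 115, 132, 147, 152, 147, 142, 137, 131, 137, 139, 141, 136, 134, 133, 131, 133, 136, 135]
```

Torque has been flat at about 2.5 N m for the last 7° or so. To tell folding from turning, I ease back ~2.5°: a folded handle keeps pushing back, an unfolded one goes slack.

```bash
cat >> st.py <<'E'
m=np.array(o['moment']);print('TORQUE about nut',(np.cross(np.r_[p[:2]-N,0],f)[2]+m[2]).round(2))
E
python3 st.py; python3 -m inch '[0,-0.003,0,-1.2,0,-0.1,0]';python3 st.py; python3 -m inch '[0,-0.003,0,-1.2,0,-0.1,0]';python3 st.py
```

```text
t 23.175 p [ 0.4798 -0.0061  0.3252] az 63.97 bearing to nut 66.63 L 0.1357 xdir [ 0.005  0.004 -1.   ] Ftool xyz [  7.3 -14.9  -4.2] Mtool [-0.56  2.2  -5.32] open 0.0239
TORQUE about nut 2.53
clock: 23.3
tool_pos: [0.4839, -0.0079, 0.3262]
orientation: [-56.3, 89.4, 8.9]
force: [7.3, -4.1, -6.3]
opening: 0.0242
t 23.3 p [ 0.4839 -0.0079  0.3262] az 65.24 bearing to nut 68.52 L 0.1358 xdir [ 0.011  0.002 -1.   ] Ftool xyz [ 6.4 -8.3 -0.8] Mtool [-0.88  0.61 -2.78] open 0.0242
TORQUE about nut 1.98
clock: 23.42
tool_pos: [0.4873, -0.0093, 0.3266]
orientation: [-64.7, 89.1, 1.8]
force: [2.8, 0.9, -5.9]
opening: 0.0244
t 23.425 p [ 0.4873 -0.0093  0.3266] az 66.49 bearing to nut 70.1 L 0.136 xdir [ 0.015  0.    -1.   ] Ftool xyz [ 6.  -2.1  1.9] Mtool [-1.01 -0.44 -0.49] open 0.0244
TORQUE about nut 1.32
```

```bash
python3 look.py r side wrist; cat > hz.py <<'E'
from h import *
def hz(n):
    s=load(n+'.npz');o=load(n+'_o.npz');m=cv2.cvtColor(s['color'],cv2.COLOR_RGB2HSV)[...,2]<70
    c=[((np.where(m[v,205:305])[0]+205)[[0,-1]].mean(),v) for v in range(112,200,4)]
    M=rot(o['orientation']);P=pts(s,c,o);t=(P-o['tool_pos'])@M;ok=abs(t[:,0]-.156)<.01;P=P[ok]
    d=P[-1]-P[0];f=np.polyfit(P[:,1],P[:,0],1);a=np.degrees(np.arctan2(1,f[0]))
    tz=np.degrees(np.arctan2(M[1,2],M[0,2]));N=np.array([.5336,.1185]);x0=np.polyval(f,N[1]);
    print(n,'handle az',a.round(2),'tool az',tz.round(2),'axis passes nut at dx mm',((x0-N[0])*1e3*np.sin(np.radians(a))).round(1))
if __name__=='__main__':
    import sys
    for n in sys.argv[1:]: hz(n)
E
python3 hz.py gw hw ow pw qw rw; python3 st.py
```

```text
clock 23.475 pos [ 0.4874 -0.0093  0.3265] zaz 66.56 xdir [ 0.015  0.    -1.   ] F [ 3.1 -0.9 -3.9] M [-0.61 -0.94  1.01] open 0.024388836043247573 q [ 22.2   6.5 -29.3   0.4 -53.4 -45.9]
gw handle az 79.63 tool az 78.93 axis passes nut at dx mm -10.3
hw handle az 105.74 tool az 105.48 axis passes nut at dx mm -181.1
ow handle az 75.62 tool az 72.35 axis passes nut at dx mm -2.4
pw handle az 68.69 tool az 65.19 axis passes nut at dx mm -1.9
qw handle az 67.33 tool az 63.89 axis passes nut at dx mm -2.8
rw handle az 71.38 tool az 66.56 axis passes nut at dx mm -2.2
t 23.525 p [ 0.4871 -0.0093  0.3265] az 66.47 bearing to nut 70.0 L 0.136 xdir [ 0.014  0.    -1.   ] Ftool xyz [ 0.1 -4.  -1.5] Mtool [-0.9   0.05 -1.04] open 0.0245
TORQUE about nut 1.42
```

```bash
python3 -m inch '[0.0005,-0.002,0,-0.2,0,0.3,0]';python3 st.py;python3 look.py s wrist;python3 hz.py sw; python3 -m inch '[0.0005,-0.002,0,-0.2,0,0.3,0]';python3 st.py;python3 look.py t wrist;python3 hz.py tw
```

```text
clock: 23.65
tool_pos: [0.489, -0.01, 0.3262]
orientation: [-50.2, 89.4, 16.5]
force: [2.4, 0.2, -4.3]
opening: 0.0244
t 23.65 p [ 0.489  -0.01    0.3262] az 66.67 bearing to nut 70.85 L 0.136 xdir [ 0.01   0.003 -1.   ] Ftool xyz [ 4.3 -2.1  1.1] Mtool [-0.94 -0.29 -0.73] open 0.0244
TORQUE about nut 1.25
clock 23.65 pos [ 0.489  -0.01    0.3262] zaz 66.67 xdir [ 0.01   0.003 -1.   ] F [ 2.4  0.2 -4.3] M [-0.04 -0.79  0.94] open 0.024425259249304845 q [ 21.9   6.8 -28.9   0.1 -53.8 -45.3]
sw handle az 71.59 tool az 66.67 axis passes nut at dx mm -1.9
clock: 23.82
tool_pos: [0.4908, -0.0107, 0.3254]
orientation: [-11.7, 89.6, 55.2]
force: [1.4, -0.2, -4.4]
opening: 0.0245
t 23.825 p [ 0.4908 -0.0107  0.3254] az 66.9 bearing to nut 71.67 L 0.1361 xdir [ 0.004  0.005 -1.   ] Ftool xyz [ 4.4 -1.3  0.3] Mtool [-1.   -0.14 -0.4 ] open 0.0245
TORQUE about nut 1.18
clock 23.825 pos [ 0.4908 -0.0107  0.3254] zaz 66.9 xdir [ 0.004  0.005 -1.   ] F [ 1.4 -0.2 -4.4] M [-0.03 -0.43  1.  ] open 0.02445116208382174 q [ 21.7   7.1 -28.5  -0.3 -54.1 -44.6]
tw handle az 72.0 tool az 66.9 axis passes nut at dx mm -2.0
```

```bash
python3 -m inch '[0,0,0,-2.5,0,0.1,0,0,0,0,-2.5,0,0,0]';python3 st.py;python3 look.py u wrist side;python3 hz.py uw
```

```text
clock: 24.12
tool_pos: [0.4918, -0.0113, 0.3254]
orientation: [-8.7, 89.7, 63.2]
force: [5.3, -7.4, -4.9]
opening: 0.0238
t 24.125 p [ 0.4918 -0.0113  0.3254] az 71.9 bearing to nut 72.14 L 0.1364 xdir [ 0.003  0.005 -1.   ] Ftool xyz [ 4.8 -7.4 -5.4] Mtool [ 0.43  1.97 -2.79] open 0.0238
TORQUE about nut 0.55
clock 24.175 pos [ 0.4921 -0.0114  0.3255] zaz 72.02 xdir [ 0.003  0.005 -1.   ] F [ 8.8 -8.2 -5. ] M [-3.24 -2.7  -0.32] open 0.024238935208482325 q [ 21.5   7.2 -28.3  -0.2 -54.2 -39.4]
uw handle az 72.32 tool az 71.9 axis passes nut at dx mm -1.4
```

```bash
for i in 1; do python3 -m inch '[0.0005,0.004,0,1.7,0,0.2,0]' >/dev/null;python3 st.py;python3 look.py v1 wrist >/dev/null;python3 hz.py v1w; python3 -m inch '[0.0005,0.004,0,1.7,0,0.2,0]'>/dev/null;python3 st.py;python3 look.py v2 wrist>/dev/null;python3 hz.py v2w; done
```

```text
t 24.35 p [ 0.4894 -0.0106  0.3255] az 70.1 bearing to nut 71.11 L 0.1365 xdir [ 0.003  0.005 -1.   ] Ftool xyz [  4.1 -10.2  -1.3] Mtool [-0.39  0.87 -3.12] open 0.0237
TORQUE about nut 1.76
v1w handle az 71.19 tool az 70.1 axis passes nut at dx mm -1.0
t 24.525 p [ 0.4865 -0.0096  0.3257] az 68.25 bearing to nut 69.81 L 0.1365 xdir [ 0.002  0.006 -1.   ] Ftool xyz [  1.5 -10.4  -4.8] Mtool [-0.73  1.6  -3.63] open 0.024
TORQUE about nut 2.11
v2w handle az 69.93 tool az 68.25 axis passes nut at dx mm -1.3
```

```bash
for i in 1; do python3 -m inch '[0.0005,0.004,-0.0003,1.7,0,0.2,0]' >/dev/null;python3 st.py;python3 look.py v3 wrist >/dev/null;python3 hz.py v3w; python3 -m inch '[0.0005,0.004,-0.0003,1.7,0,0.2,0]'>/dev/null;python3 st.py;python3 look.py v4 wrist side>/dev/null;python3 hz.py v4w; done
```

```text
t 24.7 p [ 0.4839 -0.0087  0.3263] az 66.42 bearing to nut 68.68 L 0.1366 xdir [ 0.003  0.006 -1.   ] Ftool xyz [  4.1 -11.7  -1.8] Mtool [-0.79  0.65 -4.47] open 0.0237
TORQUE about nut 2.34
v3w handle az 68.9 tool az 66.42 axis passes nut at dx mm -1.6
t 24.875 p [ 0.4817 -0.0077  0.3269] az 64.6 bearing to nut 67.63 L 0.1365 xdir [ 0.005  0.007 -1.   ] Ftool xyz [  7.1 -12.5  -0.6] Mtool [-0.85  0.55 -4.67] open 0.024
TORQUE about nut 2.51
v4w handle az 68.12 tool az 64.6 axis passes nut at dx mm -2.2
```

```bash
for i in 1; do python3 -m inch '[0.0015,0.0055,-0.0003,1.3,0.3,0.3,0]' >/dev/null;python3 st.py;python3 look.py v5 wrist >/dev/null;python3 hz.py v5w; python3 -m inch '[0.0015,0.0055,-0.0003,1.3,0.2,0.3,0]'>/dev/null;python3 st.py;python3 look.py v6 wrist side>/dev/null;python3 hz.py v6w; done
```

```text
t 25.1 p [ 0.4785 -0.0058  0.3264] az 63.27 bearing to nut 66.08 L 0.136 xdir [ 0.003  0.004 -1.   ] Ftool xyz [  5.7 -13.3  -1.1] Mtool [-0.58  0.33 -4.92] open 0.0237
TORQUE about nut 2.36
v5w handle az 66.27 tool az 63.27 axis passes nut at dx mm -1.2
t 25.275 p [ 0.4748 -0.0037  0.3258] az 61.84 bearing to nut 64.32 L 0.1356 xdir [ 0.001  0.003 -1.   ] Ftool xyz [  5.8 -14.   -2.2] Mtool [-0.38  0.92 -5.04] open 0.0241
TORQUE about nut 2.24
v6w handle az 64.74 tool az 61.84 axis passes nut at dx mm -2.3
```

Torque is now falling as the handle swings on (2.51 → 2.36 → 2.24 N m), so the head has broken over. A little more for margin, well short of the stop.

```bash
for i in 1; do python3 -m inch '[0.0010,0.0052,-0.0002,1.3,0.1,0.2,0]' >/dev/null;python3 st.py;python3 look.py v7 wrist side top>/dev/null;python3 hz.py v7w;done; python3 - <<'E'
from h import *
S=load('v7s.npz');Rm=rot(S['attitude']);K=S['K'];P0=S['position']
def proj(X):
    c=(X-P0)@Rm;return np.c_[K[0,0]*c[:,0]/-c[:,2]+K[0,2],-K[1,1]*c[:,1]/-c[:,2]+K[1,2]]
N=np.array([.5336,.1185]);A=np.radians(np.arange(-140,-80,2.))
for r,z in ((.044,.163),(.07,.162)):
    X=np.c_[N[0]+r*np.cos(A),N[1]+r*np.sin(A),np.full(len(A),z)];uv=proj(X).astype(np.float32)
    for n in ('os','us','qs','v4s','v6s','v7s'):
        g=load(n+'.npz')['color'].astype(np.float32).mean(2)
        print(r,n,cv2.remap(g,uv[None,:,0],uv[None,:,1],cv2.INTER_LINEAR)[0].round().astype(int).tolist())
k=np.hstack([cv2.resize(load(n+'.npz')['color'][185:235,240:290,::-1],None,fx=8,fy=8,interpolation=cv2.INTER_LANCZOS4) for n in('us','v7s')])
cv2.imwrite('pics/cmp.png',np.clip(255*(k/255.)**.5,0,255).astype(np.uint8))
E
```

```text
t 25.5 p [ 0.4715 -0.0019  0.3256] az 60.48 bearing to nut 62.71 L 0.1354 xdir [ 0.001  0.002 -1.   ] Ftool xyz [  5.  -12.8  -3.2] Mtool [-0.29  1.18 -4.88] open 0.0242
TORQUE about nut 1.99
v7w handle az 62.85 tool az 60.48 axis passes nut at dx mm -1.2
0.044 os [26, 28, 30, 34, 38, 40, 40, 40, 37, 39, 43, 44, 43, 43, 47, 48, 47, 45, 46, 47, 48, 48, 47, 45, 45, 51, 60, 69, 73, 76]
0.044 us [28, 30, 30, 33, 39, 43, 43, 42, 42, 43, 43, 44, 47, 48, 47, 47, 47, 46, 45, 44, 44, 45, 47, 52, 58, 65, 71, 76, 76, 77]
0.044 qs [37, 39, 41, 41, 41, 39, 41, 45, 49, 48, 46, 45, 46, 46, 47, 49, 50, 49, 46, 47, 52, 57, 63, 70, 75, 78, 79, 79, 79, 79]
0.044 v4s [35, 37, 37, 38, 41, 43, 45, 45, 46, 46, 46, 47, 47, 46, 44, 45, 47, 47, 48, 48, 48, 55, 62, 68, 73, 74, 77, 79, 78, 77]
0.044 v6s [40, 40, 40, 40, 41, 43, 45, 46, 47, 47, 48, 48, 47, 48, 50, 51, 50, 48, 49, 55, 63, 70, 76, 79, 79, 78, 78, 78, 79, 79]
0.044 v7s [40, 40, 41, 42, 43, 44, 46, 47, 46, 46, 45, 45, 45, 47, 49, 50, 52, 57, 66, 73, 78, 79, 78, 78, 77, 77, 78, 80, 79, 78]
0.07 os [132, 134, 133, 134, 135, 134, 135, 134, 132, 129, 125, 104, 77, 62, 67, 72, 75, 78, 76, 77, 85, 92, 108, 131, 147, 151, 148, 145, 133, 129]
0.07 us [132, 133, 134, 135, 134, 135, 135, 133, 127, 113, 86, 64, 61, 68, 74, 78, 78, 76, 87, 104, 115, 111, 112, 130, 146, 151, 151, 145, 137, 132]
0.07 qs [135, 136, 134, 136, 135, 122, 96, 71, 62, 67, 71, 77, 78, 77, 75, 83, 99, 120, 137, 139, 132, 116, 115, 132, 147, 152, 147, 142, 137, 131]
0.07 v4s [133, 134, 134, 137, 138, 132, 118, 95, 71, 61, 67, 73, 77, 78, 79, 82, 94, 113, 128, 138, 133, 117, 114, 131, 147, 151, 150, 145, 137, 131]
0.07 v6s [135, 135, 132, 122, 102, 77, 58, 60, 66, 71, 76, 77, 77, 79, 90, 110, 129, 140, 144, 144, 132, 114, 112, 130, 147, 151, 148, 145, 137, 133]
0.07 v7s [135, 133, 124, 103, 76, 64, 61, 65, 74, 78, 79, 76, 78, 87, 105, 124, 137, 142, 144, 142, 133, 114, 114, 132, 147, 152, 150, 143, 137, 136]
```

View pics/cmp.png

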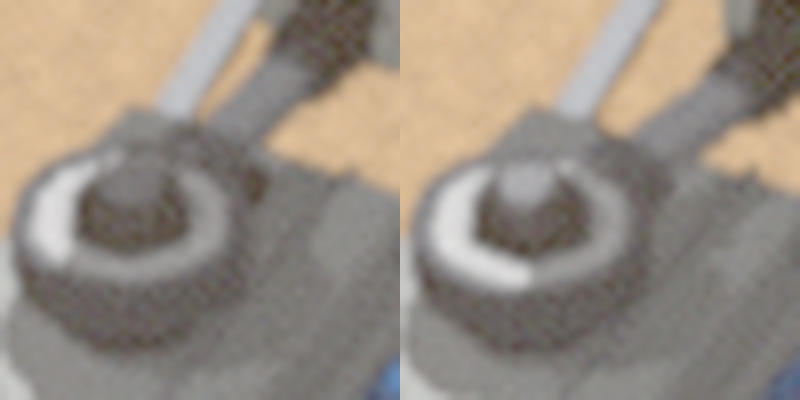

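Torque is 1.99 N m, 20 % below the peak, which by the given slope is a fold of about 0.12 rad. The swing geometry bounds it at 0.09–0.165 rad. I stop here and ease back into the play.

```bash
python3 -m inch '[0,-0.0045,0,-2.0,0,-0.1,0,0,-0.0045,0,-2.0,0,-0.1,0]'>/dev/null;python3 st.py; python3 -m inch '[0,-0.0045,0,-2.0,0,0,0,0,-0.0045,0,-2.0,0,0,0]'>/dev/null;python3 st.py;python3 look.py w1 wrist>/dev/null;python3 hz.py w1w
```

```text
t 25.9 p [ 0.4821 -0.0069  0.3273] az 64.64 bearing to nut 67.68 L 0.1356 xdir [ 0.012 -0.001 -1.   ] Ftool xyz [  5.9 -11.2  -0.2] Mtool [-0.94  0.2  -3.9 ] open 0.0242
TORQUE about nut 2.44
t 26.15 p [ 0.4912 -0.0107  0.3274] az 68.73 bearing to nut 71.83 L 0.136 xdir [ 0.013 -0.    -1.   ] Ftool xyz [2.2 2.  2.7] Mtool [-0.82 -1.26  0.73] open 0.0244
TORQUE about nut 0.59
w1w handle az 72.9 tool az 68.73 axis passes nut at dx mm -2.2
```

On easing, the torque rose back to 2.44 N m and then fell off. That confirms it had folded past the click. Continuing into mid-play.

```bash
python3 -m inch '[0,-0.002,0,-2.0,0,0.3,0,0,-0.004,0,-2.5,0,0.3,0,0,-0.004,0,-2.5,0,0,0]'>/dev/null;python3 st.py;python3 look.py w2 wrist>/dev/null;python3 hz.py w2w
```

```text
t 26.575 p [ 0.5006 -0.0139  0.3269] az 75.62 bearing to nut 76.0 L 0.1365 xdir [ 0.001  0.005 -1.   ] Ftool xyz [ 4.9 -2.3 -1.5] Mtool [ 0.43  0.2  -1.  ] open 0.0235
TORQUE about nut -0.13
w2w handle az 76.37 tool az 75.62 axis passes nut at dx mm -2.2
```

```bash
python3 -m inch '[0,-0.0005,0.0005,-0.6,0.3,0.1,0,-0.003,0,0,0,0,0,0,-0.003,0,0,0,0,0,0]'>/dev/null;python3 st.py;python3 -m inch '[-0.004,0,0,0,0,0,0,-0.004,0,0,0,0,0,0]'>/dev/null;python3 st.py
```

```text
t 27.0 p [ 0.5016 -0.0134  0.3328] az 76.07 bearing to nut 76.35 L 0.1357 xdir [-0.002  0.    -1.   ] Ftool xyz [ 5.5 -2.8  1. ] Mtool [ 0.4  -0.09 -1.03] open 0.0239
TORQUE about nut -0.01
t 27.25 p [ 0.5014 -0.0134  0.3414] az 76.03 bearing to nut 76.28 L 0.1357 xdir [-0.002  0.    -1.   ] Ftool xyz [ 5.  -2.7  0.5] Mtool [ 0.32 -0.13 -1.02] open 0.0234
TORQUE about nut 0.04
```

```bash
python3 -m inch '[-0.006,0,0,0,0,0,0,-0.006,0,0,0,0,0,0,-0.006,0,0,0,0,0,0]'>/dev/null;python3 st.py;python3 -m inch '[-0.010,0,0,0,0,0,0,-0.012,0,0,0,0,0,0,-0.012,0,0,0,0,0,0,0,0,0,0,0,0,0]'>/dev/null;python3 st.py;python3 look.py x wrist side top;python3 hz.py xw
```

```text
t 27.625 p [ 0.5002 -0.0136  0.3601] az 76.06 bearing to nut 75.83 L 0.1363 xdir [-0.005 -0.    -1.   ] Ftool xyz [ 5.1  0.3 -0.9] Mtool [-0.05  0.14  0.04] open 0.0239
TORQUE about nut 0.01
t 28.125 p [ 0.5001 -0.0137  0.3975] az 76.08 bearing to nut 75.8 L 0.1364 xdir [-0.005 -0.    -1.   ] Ftool xyz [5.6 0.3 0.2] Mtool [-0.04  0.07  0.03] open 0.0239
TORQUE about nut -0.01
clock 28.225 pos [ 0.4997 -0.0138  0.3962] zaz 76.06 xdir [-0.007 -0.    -1.   ] F [-0.1 -0.1 -4.6] M [-0.11  0.11 -0.01] open 0.023931948838378476 q [ 20.9   4.4 -21.5  -0.1 -64.5 -34.8]
xw handle az 76.92 tool az 76.08 axis passes nut at dx mm -4.7
```

View pics/xs.png

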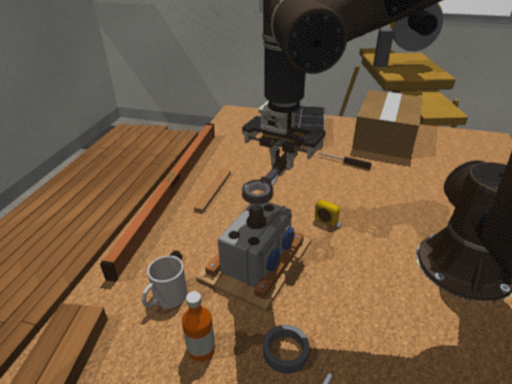

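View pics/xw.png

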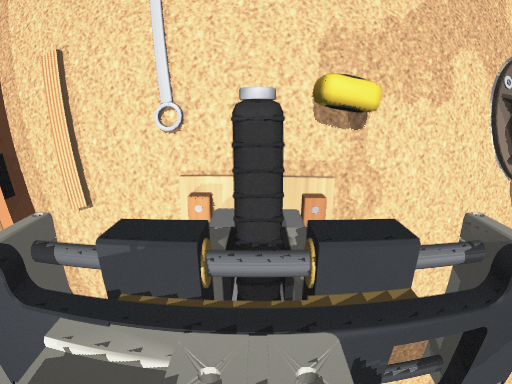

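```bash
python3 delta.py 0.456 -0.2566 0.36 79; python3 - <<'E'
from h import *
s=load('xw.npz');o=load('xw_o.npz');M=rot(o['orientation']);P=pts(s,[(259,v) for v in range(112,215,8)],o);q=(P-o['tool_pos'])@M*1e3;print(q[:,0].round(1),np.degrees(np.polyfit(q[:,2],q[:,0],1)[0]))
S=load('xs.npz');uv=[(u,v) for v in range(178,200,2) for u in range(240,276,2)];print((pts(S,uv)[:,2].reshape(11,-1)*1e3).round())
E
```

```text
from [ 0.4996 -0.0138  0.3958] F [-0.6 -0.6 -4.9] tool shift mm [  36.3  -16.4 -246.1] rotvec deg [-2.93 -0.13 -0.4 ]
[154.2 153.3 155.5 154.1 154.1 154.8 155.1 155.4 154.6 153.7 155.3 154.8
 155.2] 1.087821169388696
[[  0.  -2.   3.  -1.   1.  -2.   0.  -1.  -1.  -0.  -2. 236. 237. 237.
  237. 236. 228.   7.]
 [  1.  -2.   2.  -4.   3. 235. 236. 233. 236. 235. 235. 236. 237. 235.
  235. 235. 222.   9.]
 [  3.   3.   1. 236. 236. 235. 233. 233. 234. 235. 233. 233. 232. 235.
  237. 228.   6.   2.]
 [ -3.   1. 236. 234. 233. 233. 233. 231. 230. 231. 234. 233. 233. 234.
  233. 235.   5.  -1.]
 [ -1. 234. 235. 231. 232. 230. 230. 227. 226. 225. 227. 228. 231. 233.
  234. 234. 237.  -4.]
 [ -2. 234. 232. 233. 234. 223. 222. 220. 220. 219. 220. 222. 224. 233.
  232. 230. 236.  -2.]
 [ -2. 234. 235. 233. 231. 219. 216.  -0.  -2.  -0.  -3. 216. 217. 233.
  234. 235. 234.  -0.]
 [ -0. 232. 234. 234. 233. 235. 233.  -2.  -1.  -0.  -1. 232. 231. 234.
  233. 235. 230.  -1.]
 [  0. 223. 232. 235. 233. 234. 233. 233. 233. 233. 232. 233. 232. 235.
  235. 232. 225.  -1.]
 [  1. 217. 225. 230. 233. 235. 234. 235. 233. 234. 235. 234. 232. 233.
  229. 226. 221.   1.]
 [  0.   0. 221. 225. 228. 230. 231. 231. 231. 231. 230. 230. 230. 227.
  224. 221.   1.   1.]]
```

```bash
python3 -m inch '[0,-0.002,-0.025,-0.5,0,-0.1,0,0,-0.003,-0.045,-0.5,0,-0.1,0,0,-0.003,-0.050,-0.5,0,-0.1,0,0,-0.003,-0.050,-0.5,0,-0.1,0,0,-0.003,-0.040,-0.5,0,0,0,0,-0.002,-0.020,-0.4,0,0,0,0,0,0,0,0,0,0,0,0,0,0,0,0,0]';python3 delta.py 0.456 -0.2566 0.1815 79
```

```text
clock: 29.28
tool_pos: [0.4633, -0.2477, 0.3916]
orientation: [111.3, 89.6, -169.6]
force: [0.8, 0.6, -5.3]
opening: 0.0239
from [ 0.4633 -0.2477  0.3916] F [ 0.8  0.6 -5.3] tool shift mm [210.2   4.   -9.5] rotvec deg [ 0.13 -0.16 -0.41]
```

```bash
python3 -m inch '[0.020,0.002,-0.005,0,0,-0.2,0,0.040,0.002,-0.004,0,0,-0.2,0,0.040,0,0,0,0,0,0,0.040,0,0,0,0,0,0,0.030,0,0,0,0,0,0,0.010,0,0,0,0,0,0,0,0,0,0,0,0,0]';python3 delta.py 0.456 -0.2566 0.1815 79
```

```text
clock: 30.15
tool_pos: [0.4606, -0.2513, 0.2087]
orientation: [-120.2, 89.7, -40.6]
force: [0.7, -0.1, -4.9]
opening: 0.0237
from [ 0.4606 -0.2513  0.2087] F [ 0.7 -0.1 -4.9] tool shift mm [27.2  3.7 -5.9] rotvec deg [ 0.6  -0.17  0.3 ]
```

```bash
python3 -m inch '[0.006,0.001,-0.002,0.3,-0.1,0.2,0,0.008,0,0,0,0,0,0,0.005,0,0,0,0,0,0,0,0,0,0,0,0,0]';python3 delta.py 0.456 -0.2566 0.1815 79;python3 -m inch '[0.002,0,0,0,0,0,0,0.002,0,0,0,0,0,0,0,0,0,0,0,0,0]';python3 delta.py 0.456 -0.2566 0.1815 79
```

```text
clock: 30.65
tool_pos: [0.4608, -0.2533, 0.1916]
orientation: [-99.4, 89.6, -20.1]
force: [-0.7, -0.4, -3.4]
opening: 0.0239
from [ 0.4608 -0.2533  0.1916] F [-0.7 -0.4 -3.4] tool shift mm [10.1  4.2 -4.1] rotvec deg [ 0.33 -0.07  0.41]
clock: 31.02
tool_pos: [0.4609, -0.2534, 0.1877]
orientation: [-98.9, 89.5, -19.6]
force: [-0.1, -0.5, -4.2]
opening: 0.0235
from [ 0.4609 -0.2534  0.1877] F [-0.1 -0.5 -4.2] tool shift mm [ 6.2  4.3 -4. ] rotvec deg [ 0.33 -0.07  0.45]
```

```bash
python3 -m inch '[0.002,0,0,0,0,0.4,0,0.002,0,0,0,0,0,0,0,0,0,0,0,0,0]';python3 delta.py 0.456 -0.2566 0.1815 79;python3 -m inch '[0.0015,0,0,0,0,0,0,0,0,0,0,0,0,0]';python3 delta.py 0.456 -0.2566 0.1815 79;python3 -m inch '[0.001,0,0,0,0,0,0,0,0,0,0,0,0,0]';python3 delta.py 0.456 -0.2566 0.1815 79
```

```text
clock: 31.4
tool_pos: [0.461, -0.2535, 0.1835]
orientation: [-159.9, 89.9, -80.6]
force: [-0.4, 0.2, -4.6]
opening: 0.0244
from [ 0.461  -0.2535  0.1835] F [-0.4  0.2 -4.6] tool shift mm [ 2.   4.4 -4. ] rotvec deg [ 0.33 -0.07  0.03]
clock: 31.65
tool_pos: [0.461, -0.2535, 0.1819]
orientation: [-160.7, 89.9, -81.4]
force: [0.6, -0.7, -4.9]
opening: 0.0237
from [ 0.461  -0.2535  0.1819] F [ 0.6 -0.7 -4.9] tool shift mm [ 0.4  4.4 -4. ] rotvec deg [ 0.33 -0.07  0.03]
clock: 31.9
tool_pos: [0.4612, -0.2535, 0.181]
orientation: [-143.6, 89.9, -64.3]
force: [-0.1, -0.2, -4.1]
opening: 0.0238
from [ 0.4612 -0.2535  0.181 ] F [-0.1 -0.2 -4.1] tool shift mm [-0.5  4.6 -4. ] rotvec deg [ 0.34 -0.07  0.05]
```

```bash
python3 -m inch '[0.0012,0,0,0,0,0,0,0,0,0,0,0,0,0]';python3 delta.py 0.456 -0.2566 0.1790 79;python3 -m inch '[0.0008,0,0,0,0,0,0,0,0,0,0,0,0,0]';python3 delta.py 0.456 -0.2566 0.179 79
```

```text
clock: 32.15
tool_pos: [0.4613, -0.2535, 0.1805]
orientation: [-132.3, 89.9, -52.9]
force: [-0.3, -0.3, -2.1]
opening: 0.0242
from [ 0.4613 -0.2535  0.1805] F [-0.3 -0.3 -2.1] tool shift mm [ 1.5  4.7 -4. ] rotvec deg [ 0.36 -0.08  0.09]
clock: 32.4
tool_pos: [0.4614, -0.2535, 0.1804]
orientation: [-129.4, 89.9, -50.0]
force: [-0.8, 0.3, -2.7]
opening: 0.0237
from [ 0.4614 -0.2535  0.1804] F [-0.8  0.3 -2.7] tool shift mm [ 1.4  4.7 -4. ] rotvec deg [ 0.38 -0.09  0.11]
```

Touching down. Open and lift away.

```bash
python3 -m inch '[0,0,0,0,0,0,0.07,0,0,0,0,0,0,0.07,0,0,0,0,0,0,0.07,0,0,0,0,0,0,0.07,0,0,0,0,0,0,0.07,0,0,0,0,0,0,0.07]';python3 -m inch '[-0.02,0,0,0,0,0,0.07,-0.04,0,0,0,0,0,0.07,-0.04,0,0,0,0,0,0.07,-0.04,0,0,0,0,0,0.07,-0.04,0,0,0,0,0,0.07,-0.03,0,0,0,0,0,0.07,0,0,0,0,0,0,0.07]';python3 delta.py 0.486 -0.112 0.401 79
```

```text
clock: 33.15
tool_pos: [0.4623, -0.2537, 0.1808]
orientation: [-112.6, 89.7, -33.2]
force: [-0.1, 0.3, 0.3]
opening: 0.0694
clock: 34.02
tool_pos: [0.461, -0.2532, 0.3972]
orientation: [-129.0, 89.8, -49.6]
force: [-0.6, -1.0, -0.7]
opening: 0.0704
from [ 0.461  -0.2532  0.3972] F [-0.6 -1.  -0.7] tool shift mm [ -4.1   1.4 143.4] rotvec deg [ 0.38 -0.11  0.14]
```

```bash
python3 -m inch '[0,0,0.03,0,0,0,0.07,0,0,0.05,0,0,0,0.07,0,0,0.04,0,0,0,0.07,0,0,0.018,0,0,0,0.07,0,0,0,0,0,0,0.07]' >/dev/null;python3 look.py y wrist; python3 -m inch '[0,0,0.03,0,0,0,0.07,0,-0.002,0.055,0,0,0,0.07,0,-0.002,0.055,0,0,0,0.07,0,-0.002,0.055,0,0,0,0.07,0,-0.001,0.055,0,0,0,0.07,0,0,0.03,0,0,0,0.07,0,0,0,0,0,0,0.07]'>/dev/null;python3 look.py z wrist side; python3 - <<'E'
from h import *
s=load('zw.npz');print(s['color'].shape);g=s['color'][75:170,205:310,::-1].astype(float)
cv2.imwrite('pics/zwc.png',cv2.resize(np.clip(255*(g/140)**0.6,0,255).astype(np.uint8),None,fx=6,fy=6,interpolation=cv2.INTER_CUBIC))
E
```

```text
clock 34.65 pos [ 0.4858 -0.1139  0.3934] zaz 79.25 xdir [-0.002 -0.001 -1.   ] F [-0.1  0.5  0.9] M [ 0.04  0.08 -0.  ] open 0.06976036348990798 q [  9.4   4.3 -22.    0.1 -63.8 -20.2]
clock 35.625 pos [0.5474 0.1601 0.389 ] zaz 78.69 xdir [-0.007 -0.004 -1.   ] F [ 0.1  0.3 -0.6] M [ 0.01  0.06 -0.03] open 0.06994501298295967 q [ 35.9  11.5 -13.9  -0.  -65.  -47.2]
(384, 512, 3)
```

View pics/yw.png

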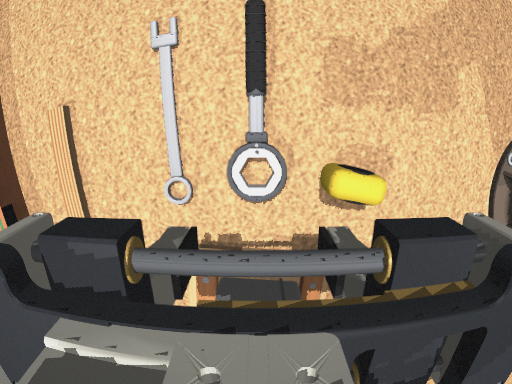

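View pics/zwc.png

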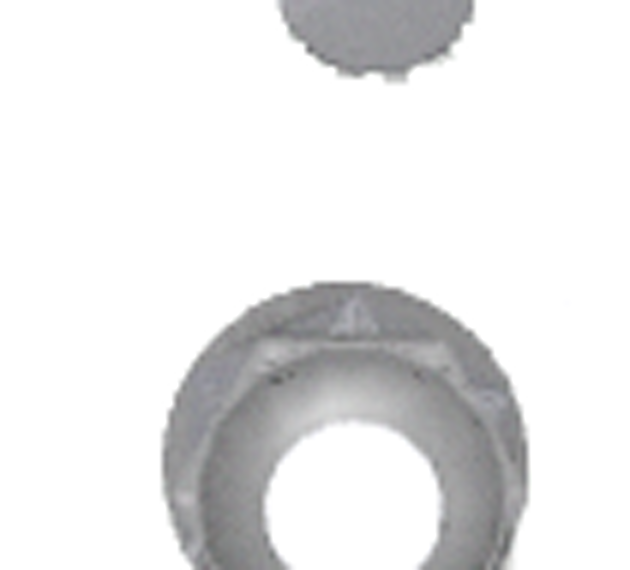

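View pics/zs.png

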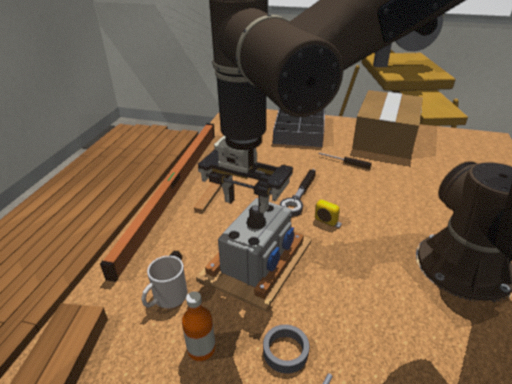

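The wrench is back on the bench (ring (257,172), straight). The nut's top flat now runs from (265,350) to (440,348) in the ×6 crop, offset (205,75). Computing the nut's turn and the wrench pose.

```bash
python3 - <<'E'
from h import *
s=load('zw.npz');o=load('zw_o.npz')
c=np.array([(265,350),(440,348),(188,495),(510,495)])/6+[205-.42,75-.42]
p=onplane(s,c,.165,o)[:,:2];N=np.array([.533,.1183]);d=p-N;a=np.degrees(np.arctan2(d[:,1],d[:,0]));print(a.round(1),(a%60).round(1),np.hypot(*d.T).round(4));e=p[1]-p[0];print('edge az mod60',np.degrees(np.arctan2(e[1],e[0]))%60)
s=load('yw.npz');o=load('yw_o.npz');hsv=cv2.cvtColor(s['color'],cv2.COLOR_RGB2HSV)
m=((hsv[...,2]>170)&(hsv[...,1]<40)).astype(np.uint8);m[:140]=0;m[205:]=0;m[:,:225]=0;m[:,290:]=0
k=max(cv2.findContours(m,cv2.RETR_EXTERNAL,cv2.CHAIN_APPROX_NONE)[0],key=cv2.contourArea);q=onplane(s,k[:,0]+0.,.02,o)[:,:2];ce,r=cv2.minEnclosingCircle(q.astype(np.float32));print('ring',ce,r)
mh=hsv[...,2]<60;rows=[]
for v in range(6,92,4):
    u=np.where(mh[v,235:280])[0]+235;rows.append((u[[0,-1]].mean(),v))
P=onplane(s,rows,.018,o);f=np.polyfit(P[:,1],P[:,0],1);print('handle az',np.degrees(np.arctan2(-1,-f[0])),'axis misses ring by mm',(np.polyval(f,ce[1])-ce[0])*1e3)
e=(P[5,:2]-np.array(ce));print('ring->handle az',np.degrees(np.arctan2(e[1],e[0])))
g=lambda a:pts(s,a,o)[:,2].round(4)
print('z handle',g([(255,v) for v in range(10,90,10)]),'ring',g([(235,172),(280,172),(257,194),(240,155),(275,155)]),'bench',g([(200,100),(320,100)]))
for n,uv in dict(hole=(257,172)).items(): print(onplane(s,[uv],.018,o))
E
```

```text
[ -70.2 -131.2  -11.6  169.1] [49.8 48.8 48.4 49.1] [0.0196 0.0196 0.0191 0.0181]
edge az mod60 49.49300660198776
ring (0.48460620641708374, -0.12068222463130951) 0.03044603206217289
handle az -100.15695148157226 axis misses ring by mm -0.5189006926012985
ring->handle az -100.2151843658989
z handle [0.0247 0.0248 0.0251 0.0262 0.0255 0.0237 0.0242 0.026 ] ring [0.0191 0.0192 0.0186 0.0189 0.0186] bench [0.0005 0.0009]
[[ 0.48409044 -0.12014415  0.018     ]]
```

The nut turned 26.2°, which is 0.457 rad and inside 0.36–0.56. The wrench lies flat and straight with nothing touching it. Handing in.

```bash
python3 -c "
from plant import ctrl
ctrl.close_job();print(ctrl.get_obs()['clock'])"
```

```text
the job is handed in; nothing more can be done
the job is handed in; nothing more can be done
```

I tightened the nut until the wrench clicked, then lifted the wrench off and laid it flat where it had been, beside the box. I handed the job in at about 36 s; it reports no verdict.

- **Seating:** the ring went fully down over the nut. The wrench's weight came off at TCP height 0.3237 m, against 0.324 m expected.
- **Click:** the torque held near 2.5 N m, then fell to 2.0 N m as the handle swung on, and rose back to 2.44 N m when I eased off. I estimate the head folded about 0.12 rad, between 0.09 and 0.165 rad, so past the 0.06 needed and short of the 0.24 limit. I did not see the fold directly, because the neck in the pictures moves with the handle.
- **Nut:** its corners turned 26.2° clockwise in the wrist pictures (0.457 rad), inside the 0.36–0.56 limits.
- **Wrench at the end:** the head's top is 19 mm and the handle's 25 mm above the bench. The handle lines up with the ring to within 0.5 mm, and the ring is about 0.24 m from the nut.
- **Other things on the bench:** the spanner, tape measure and other things in the last pictures look where they were. I checked that by eye only.

Three things didn't go smoothly:
- **First grip:** it closed late and held only the top of the handle, so I set the wrench down and gripped it again.
- **Pull:** I paused once when the torque levelled off, because I wasn't sure it had clicked. I eased back and then pulled again.
- **Handle in the pads:** it twisted about 3–5° under load and straightened when I eased off.

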